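# Bolt down the lid of a resin-casting pressure pot

## Robot

A 7-joint arm with a two-finger parallel gripper is mounted at the origin on the work surface. World frame = base frame: x ahead of the robot, y to its left, z up, the work surface at z = 0. Lengths are in m, angles in rad, forces in N, time in s.
With the tool pointing down it reaches from about 0.35 to 0.9 m from the base axis. Payload 19.9 kg.
Tool frame: the origin (TCP) lies at the very end of the fingers, on their centre line; the grasp point (between the pads) lies 19 mm behind it; z points along the fingers, y is the direction in which the jaws open and shut (so a half turn about z gives the same grasp; the last joint's range is limited). The gripper opens to 94 mm and grips with 3 to 60 N. Pads are 16 mm wide; open, the fingers measure 119 mm over their backs; the gripper's body (75 mm by 177 mm) begins 78 mm behind the grasp point.
Start: joints at [-1.335, 0.417, -0.01, 1.614, 0.005, 1.111, -0.053], TCP at [0.171, 0.601, 0.205] pointing down, gripper open.
Joint ranges: [-2.81, 2.81], [-0.39, 2.02], [-1.27, 1.25], [0.06, 2.57], [-1.19, 4.33], [0.19, 2], [-2.82, 2.82]. Speed limits (rad/s): [1.89, 1.89, 2.39, 2.39, 3.01, 3.01, 3.01].

## Interface

Orientations are given as a unit quaternion [x, y, z, w].
In Python, from station import robot gives the robot as it stands. The module is installed in compiled form; this text tells all that it offers.
- The arm moves only by the tool apply_moves, never from a script. Its argument "series" is one flat list of numbers, 7 for each row, row after row: the shift along the tool's x, y, z in m, then the turn, a rotation vector about the tool's x, y, z in rad, then the opening, from 0 (shut) to 1 (fully open). A call has 1 to 20 rows; each row shifts and turns the commanded pose from where the row before left it, along the tool's axes as they then stand; what a row does not reach is not made up. A row lasts 1/12 s, in which the tool goes at most 41.7 mm and 7.16 degrees, less where a joint would pass 70% of its speed; a pose out of reach is approached as far as the arm can. A call with a gripper value outside its range is refused whole. The fingers move at their own pace and stop on an object; "grip_force" is the grip in N (left out, the last holds). Time passes only in rows, so rows that do not move let the fingers close. It gives the time, the measured TCP pose, the force and the opening at its end, in the units of the state.
- robot.read_state(): the state, without advancing time (a new reading comes with each control period).
- robot.snapshot(name): name is "side" or "top"; returns a dict with "color" (420x560x3 uint8, red, green, blue), "range_z" (420x560 float32, m along the optical axis (not along the pixel's ray), 0 where there is no reading), "fx", "fy", "cx", "cy" (pixels), "R" (3x3) and "t" (3): a world point X has camera coordinates R X + t. Camera axes: x right, y down, z forward; pixel columns grow to the right and rows downward; lengths in m; the calibration is good to about 2 mm. A picture is of the moment at which its call begins.
- robot.close_job(): hands the job in, once; it reports no verdict.
The state is a dict: "t": time; "joints": joint angles; "dq": joint speeds; "effort": joint torques, N m; "eef_pos": TCP position; "eef_rot": TCP orientation; "ft_force": force on the tool from outside, world axes, zero at the start; "moment": the same for the moment, N m; "gripper_width": finger opening in m.
Only numpy, scipy, OpenCV 4.12 (cv2) and the standard library are available. Lean on these libraries where they do the work, as an engineer would, in place of code of your own. Each camera call takes 0.05 s, during which the arm holds its last target.

## Task

Clamp the lid down on the blue casting pot with its four black hand knobs, crosswise (each knob followed by the one opposite) and a little at a time: first nip all four up lightly by feel, then go round crosswise again until all are evenly tight and the lid sits flush and level on the flange. Do not let the lid cock over, do not overtighten or lean on the lid, and leave the other things on the bench alone.

Things in the scene. Friction and masses are not known exactly. Their poses are not given: they have to be found in the camera images.
- pot: fixed blue steel pressure pot, 160 mm across, flange 200 mm across with its top face 165 mm above the bench; origin on the bench at the pot's axis, z up, yaw varies
- lid: aluminium lid, 157 mm disc 12 mm thick with four lugs round the studs, 2 kg; origin at the centre of its underside, z up. A low gauge (50 mm across, 17 mm high) and two small brass fittings stand on it within 55 mm of its centre; nothing else stands up near the knobs
- seat (a point): centre of the pot's flange face, 165 mm above the bench, z up. The lid starts level on a springy rubber gasket, its underside 2 mm above this face, and is home when metal meets metal. The gasket gives 6 N per mm under each knob; pulled down by one knob alone, the lid tilts about 0.065 degree per N, and more than 0.8 degree pinches the gasket
- knob_1: black fluted hand knob, 45 degrees round the pot from its +x axis towards +y; it faces knob_3. Origin at its centre (half-way up), z up. All knobs alike: cylinder 40 mm across, 30 mm tall in soft grippy rubber, red index bar on top, on a stud 85 mm from the pot's axis; its centre is 43 mm above the lid's top face at the start. Clockwise from above tightens; steep thread, 20 mm a turn: a knob sinks 3.2 mm per radian and the hand must sink with it.
- knob_2: black fluted hand knob, 135 degrees round the pot from its +x axis towards +y; it faces knob_4. Origin at its centre (half-way up), z up. Turning torque: 0.06 N m running free; a clamping force of F newtons on the lid adds about 0.016 F N m while turning (friction varies, 12 percent either way). The rubber grip winds up 1 rad per 2 N m, so a still hand goes on feeling the load, but less: about 0.0125 F in all. Knobs stay where they are left.
- knob_3: black fluted hand knob, 225 degrees round the pot from its +x axis towards +y; it faces knob_1. Origin at its centre (half-way up), z up. The spring washers under the knobs are worn unequally, by up to 1.8 mm, which is not measured: a knob starts 0.1 to 2.5 mm clear of the lid and first touch has to be felt. Tightening one knob eases or loads the others by a few N.
- knob_4: black fluted hand knob, 315 degrees round the pot from its +x axis towards +y; it faces knob_2. Origin at its centre (half-way up), z up. Just nipped is about 6 N (a still hand feels some 0.05 N m); well tight is 15 to 20 N (a still hand feels 0.20 to 0.25 N m), 1.3 to 2.3 rad from the start in two or more bites; once the lid is home a radian adds 30 to 40 N. Over 25 N is too tight, over 36 N spoils it.
- mould: bystander: pink two-part mould block 85 x 65 x 40 mm beside the pot, origin under its centre
- mixing_cup: bystander: empty white cup 64 mm across, 65 mm tall beside the pot, origin under its centre
- paint_bottle: bystander: small white bottle with yellow cap, 34 mm across, 75 mm tall, origin under its centre
- thinner: bystander: clear bottle with black cap, 60 mm across, 130 mm tall, origin under its centre
- paint_jar: bystander: heavy olive jar with black cap, 48 mm across, 55 mm tall, origin under its centre
- tins: bystander: heavy stack of two full flat steel tins, 97 mm across, 47 mm tall, origin under its centre
- tractor: bystander: red model tractor, 130 mm long, 80 mm tall, origin under its centre

How it is judged:
On the way, in this order (a step that is already met when the one before it is completed fails the run):
1. all four knobs are nipped: each bears on the lid with more than 1 N and less than 15 N (contact force between knob_1 and lid between 1 and 15 N and contact force between knob_2 and lid between 1 and 15 N and contact force between knob_3 and lid between 1 and 15 N and contact force between knob_4 and lid between 1 and 15 N), for 0.1 s.
2. all four knobs are tight, each clamping with more than 10 N (contact force between each of knob_1, knob_2, knob_3, knob_4 and lid above 10 N), for 0.1 s.
At the end, for the whole second after the job is handed in: every knob clamps the lid with 10 to 25 N, the lid is level within 0.4 degree and down within 1 mm of metal contact with the flange, everything at rest and released (all of step 2 and contact force between each of knob_1, knob_2, knob_3, knob_4 and lid below 25 N and angle between lid's own z axis and vertical below 0.007 rad and z of lid in the frame of pot below 0.166 m and linear speed of lid below 0.01 m/s); the robot touches nothing.
It fails at once if the lid is cocked by more than 0.85 degree (angle between lid's own z axis and vertical above 0.015 rad).
It fails at once if a knob is overtightened (more than 36 N) (contact force between any of knob_1, knob_2, knob_3, knob_4 and lid above 36 N).
It fails at once if not crosswise: two neighbouring knobs are tightened (over 4 N) while both the others are slack (under 0.3 N) ((contact force between each of knob_1, knob_2 and lid above 4 N and contact force between each of knob_3, knob_4 and lid below 0.3 N) or (contact force between each of knob_2, knob_3 and lid above 4 N and contact force between each of knob_4, knob_1 and lid below 0.3 N) or (contact force between each of knob_3, knob_4 and lid above 4 N and contact force between each of knob_1, knob_2 and lid below 0.3 N) or (contact force between each of knob_4, knob_1 and lid above 4 N and contact force between each of knob_2, knob_3 and lid below 0.3 N)).
It fails at once if the gripper leans on the lid with more than 10 N (contact force between any of the fingers, the arm and lid above 10 N).
It fails at once if a bystander is moved by more than 20 mm (distance of any of mould, mixing_cup, paint_bottle, thinner, tractor from where it was at the start of the episode above 0.02 m).
It also fails if it takes over 72 s, if anything falls off the work surface, if the arm or the gripper's body presses on something with over 40 N, if the wrist force passes 120 N, or if a joint passes its speed limit or range.

## Working session

There is one attempt and no reset: what is moved stays moved. The work goes in short steps, Python scripts to look and compute and a tool call to move; the robot and the scene stay as the last step left them, time stands still between calls to the robot, and variables do not carry over. Pictures are saved under pics/ and viewed, and the job is handed in when it is done.

Besides the shell and the picture viewer there is one more tool, called by a JSON object that holds its "fn" and its "kwargs". apply_moves: Moves the arm, as the interface text tells. Its arguments: {"type":"object","properties":{"series":{"type":"array"},"grip_force":{"type":"number"}},"required":["series"]}

```bash
mkdir -p pics
python3 - <<'E'
from station import robot
import cv2,numpy as np
s=robot.read_state()
for k,v in s.items(): print(k,np.round(v,4))
for n in("top","side"):
    p=robot.snapshot(n); np.savez(n+"0.npz",**p)
    cv2.imwrite(f"pics/{n}0.png",cv2.cvtColor(p["color"],cv2.COLOR_RGB2BGR))
    print(n,p["fx"],p["cx"],p["cy"],np.round(p["R"],3),np.round(p["t"],3), np.round(-p["R"].T@p["t"],3))
E
```

```text
t 0.0
joints [-1.3345  0.418  -0.0103  1.6142  0.0047  1.1107 -0.053 ]
dq [-0.0002 -0.0011  0.0004  0.0006 -0.0017 -0.0012 -0.0001]
effort [ 2.00000e-04 -8.51234e+01  6.39100e-01 -4.25993e+01 -4.88000e-02
  1.84000e-02  1.00000e-04]
eef_pos [0.1713 0.6007 0.2048]
eef_rot [ 1.384e-01  9.904e-01 -6.000e-04 -0.000e+00]
ft_force [ 0.179  -0.1777 -0.137 ]
moment [ 0.0262  0.027  -0.0247]
gripper_width 0.0941
top 505.6148731969043 279.81404688655914 209.45846368243429 [[-0.023 -1.    -0.004]
 [-0.982  0.024 -0.188]
 [ 0.188 -0.    -0.982]] [0.039 0.556 1.916] [0.186 0.026 1.987]
side 425.1398774700139 281.209476190211 207.7323427598015 [[-0.889 -0.458 -0.008]
 [-0.286  0.569 -0.771]
 [ 0.357 -0.684 -0.636]] [0.487 0.275 1.331] [0.035 0.976 1.063]
```

View pics/top0.png

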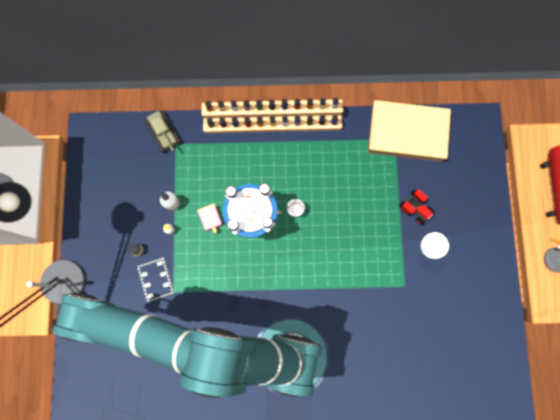

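View pics/side0.png

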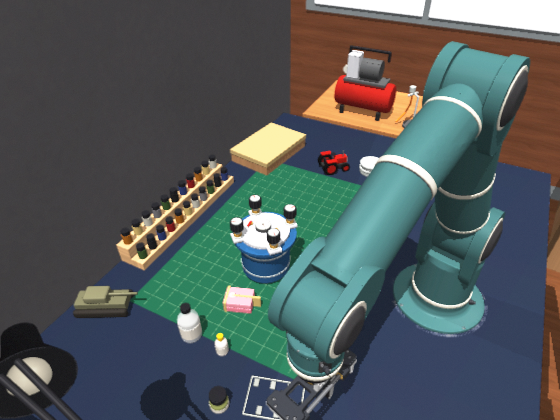

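The top view shows the pot at about (249,210), with knobs near (231,191), (265,189), (234,226) and (267,223). In the side view the pot is at about (266,240). Next I'll zoom in.

Run:
```python
import cv2,numpy as np
a=np.load("top0.npz");b=np.load("side0.npz")
c1=cv2.resize(a["color"][165:255,190:315],None,fx=6,fy=6,interpolation=cv2.INTER_CUBIC)
c2=cv2.resize(b["color"][185:285,205:325],None,fx=6,fy=6,interpolation=cv2.INTER_CUBIC)
cv2.imwrite("pics/t1.png",c1[:,:,::-1]);cv2.imwrite("pics/s1.png",c2[:,:,::-1])
```

```text
(no output)
```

View pics/t1.png

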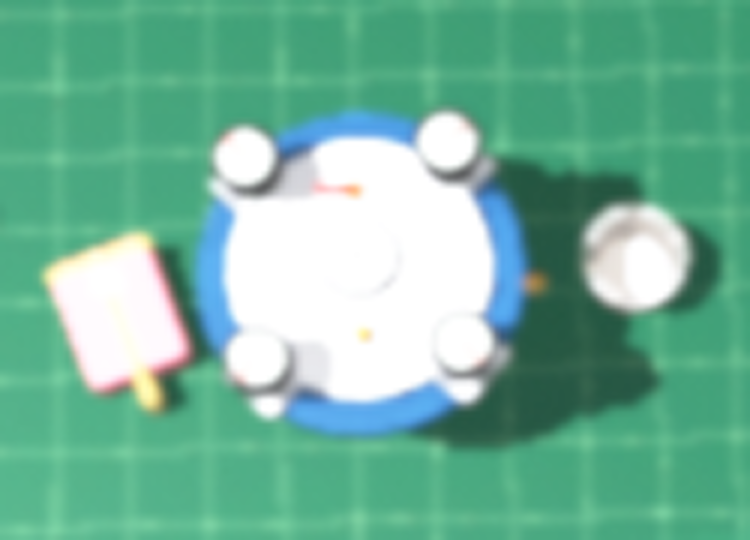

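View pics/s1.png

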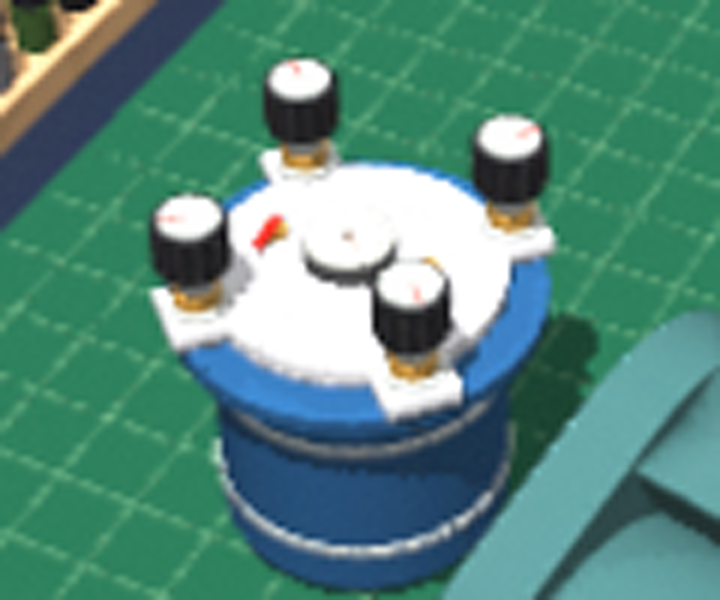

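```bash
cat > h.py <<'E'
import numpy as np,cv2
def world(p):
    v,u=np.mgrid[0:420,0:560]; z=p["range_z"]
    c=np.stack([(u-p["cx"])/p["fx"]*z,(v-p["cy"])/p["fy"]*z,z],-1)
    return (c-p["t"])@p["R"]
def ray(p,u,v,z):
    R=p["R"];o=-R.T@p["t"];d=R.T@np.array([(u-p["cx"])/p["fx"],(v-p["cy"])/p["fy"],1]);return o+d*(z-o[2])/d[2]
def knobs(p,ztop=0.237,tol=0.012,show=True):
    W=world(p); 
    m=((abs(W[...,2]-ztop)<tol)&(np.hypot(W[...,0]-.6,W[...,1]-.1)<.25)&(p["range_z"]>0)).astype(np.uint8)
    m2=m
    n,l,st,c=cv2.connectedComponentsWithStats(m2)
    out=[]
    for i in range(1,n):
        if st[i,4]<25: continue
        w=W[l==i]
        ctr,r=cv2.minEnclosingCircle(np.argwhere(l==i)[:,::-1].astype(np.float32))
        P=ray(p,*c[i],ztop);Q=ray(p,*ctr,ztop)
        out.append((P,Q))
        if show: print(st[i],np.round(c[i],1),np.round(np.median(w,0),4),"ray cen",np.round(P,4),"circ",np.round(Q,4),round(r,2))
    return out
E
python3 - <<'E'
from h import *
for n in("top0","side0"):
    print(n);p=dict(np.load(n+".npz"));knobs(p)
    # flange blue centre
    W=world(p);m=(abs(W[...,2]-.167)<.006)&(np.hypot(W[...,0]-.6,W[...,1]-.1)<.25)&(p["range_z"]>0);
    pts=W[m];print(m.sum(),pts.min(0),pts.max(0),(pts.min(0)+pts.max(0))/2)
    m=(abs(W[...,2]-.179)<.006)&(np.hypot(W[...,0]-.6,W[...,1]-.1)<.25)&(p["range_z"]>0);print(np.median(W[m],0))
E
```

```text
top0
[259 183  11  12 101] [263.8 188.8] [0.598  0.0803 0.236 ] ray cen [0.5974 0.0809 0.237 ] circ [0.5978 0.0808 0.237 ] 5.78
[225 186  12  12 101] [230.1 191.2] [0.5914 0.2006 0.2369] ray cen [0.5914 0.2006 0.237 ] circ [0.5905 0.2004 0.237 ] 5.86
[261 217  11  11 100] [266.1 221.9] [0.4778 0.0749 0.2369] ray cen [0.4779 0.0748 0.237 ] circ [0.478  0.0748 0.237 ] 5.66
[227 219  12  12 101] [232.1 224.3] [0.4729 0.1945 0.2362] ray cen [0.4724 0.194  0.237 ] circ [0.4722 0.1932 0.237 ] 5.86
552 [0.43567579 0.03950829 0.16100031] [0.63438439 0.23466243 0.17299573] [0.53503009 0.13708536 0.16699802]
[0.53575254 0.13683133 0.1789396 ]
side0
[249 195  13  10 113] [254.8 199.4] [0.5929 0.0882 0.2367] ray cen [0.5921 0.0893 0.237 ] circ [0.5919 0.0895 0.237 ] 6.35
[284 204  13  12 120] [290.  209.1] [0.4738 0.0814 0.2364] ray cen [0.4728 0.0823 0.237 ] circ [0.4719 0.0839 0.237 ] 6.5
[230 217  14  12 132] [236.4 222.4] [0.5864 0.208  0.2369] ray cen [0.5859 0.2077 0.237 ] circ [0.5845 0.2098 0.237 ] 6.8
[267 228  14  12 140] [273.4 233.5] [0.4664 0.2001 0.2367] ray cen [0.4666 0.2009 0.237 ] circ [0.4665 0.2007 0.237 ] 6.96
523 [0.43356467 0.03939925 0.16101052] [0.62853142 0.23868651 0.17296337] [0.53104805 0.13904288 0.16698695]
[0.52911352 0.15535021 0.1800051 ]
```

```bash
cat >> h.py <<'E'
def knobs2(p,ztop=0.237,tol=.012):
    W=world(p)
    m=((abs(W[...,2]-ztop)<tol)&(np.hypot(W[...,0]-.53,W[...,1]-.137)<.14)&(p["range_z"]>0)&(p["color"].min(-1)>110))
    n,l,st,c=cv2.connectedComponentsWithStats(m.astype(np.uint8),connectivity=4)
    out=[]
    for i in range(1,n):
        if st[i,4]<25: continue
        q=np.array([ray(p,x,y,ztop)[:2] for y,x in np.argwhere(l==i)])
        mid=(q.min(0)+q.max(0))/2; P=q.mean(0); out.append(P)
        print(st[i,4],np.round(c[i],1),"mean",np.round(P,4),"mid",np.round(mid,4),"size",np.round(q.max(0)-q.min(0),4),"z",np.median(W[l==i][:,2]).round(4))
    o=np.array(out)
    o=o[np.argsort(np.arctan2(*(o-o.mean(0)).T[::-1]))]
    d=o-o.mean(0);print("centre",o.mean(0),"r",np.hypot(*d.T),"ang",np.degrees(np.arctan2(d[:,1],d[:,0])))
    return o
E
python3 - <<'E'
from h import *
for n in("top0","side0"):
    p=dict(np.load(n+".npz"));print(n);knobs2(p)
E
```

```text
top0
98 [263.7 188.6] mean [0.598  0.0811] mid [0.5984 0.0802] size [0.0401 0.0358] z 0.236
95 [229.9 190.9] mean [0.5924 0.2014] mid [0.5922 0.201 ] size [0.0367 0.0356] z 0.2373
100 [266.1 221.9] mean [0.4779 0.0748] mid [0.4776 0.0752] size [0.0359 0.0354] z 0.2369
101 [232.1 224.3] mean [0.4724 0.194 ] mid [0.4716 0.1928] size [0.0391 0.0385] z 0.2362
centre [0.53516853 0.1378366 ] r [0.08511879 0.08462598 0.08546804 0.08423473] ang [-132.26012158  -42.07795591   48.00339428  138.15983285]
side0
58 [254.4 197.9] mean [0.5971 0.0829] mid [0.598  0.0832] size [0.033  0.0335] z 0.2379
66 [289.4 207.5] mean [0.4779 0.076 ] mid [0.4775 0.0759] size [0.031  0.0343] z 0.2381
68 [235.9 220.8] mean [0.5912 0.2021] mid [0.5905 0.2021] size [0.0311 0.0321] z 0.2382
86 [273.5 231.9] mean [0.4696 0.1946] mid [0.4673 0.1951] size [0.0404 0.0338] z 0.2378
centre [0.53396244 0.13890321] r [0.084249   0.08442    0.08525044 0.08515009] ang [-131.69159103  -41.54365735   47.82336849  139.12689444]
```

Both views agree to about 2 mm: the radii are 84–85 mm, 90° apart, with centre (0.5345, 0.1383). The knobs are A(.5914,.2015), B(.4713,.1952), C(.4776,.0751) and D(.5977,.0814), so the opposite pairs are A–C and B–D. Now I'll lift and travel over A.

{"fn": "apply_moves", "kwargs": {"series": [0, 0, -0.035, 0, 0, 0, 1, 0, 0, -0.035, 0, 0, 0, 1, -0.0321, -0.0168, 0, 0, 0, 0, 1, -0.0321, -0.0168, 0, 0, 0, 0, 1, -0.0321, -0.0168, 0, 0, 0, 0, 1, -0.0321, -0.0168, 0, 0, 0, 0, 1, -0.0321, -0.0168, 0, 0, 0, 0, 1, -0.0321, -0.0168, 0, 0, 0, 0, 1, -0.0321, -0.0168, 0, 0, 0, 0, 1, -0.0321, -0.0168, 0, 0, 0, 0, 1, -0.0321, -0.0168, 0, 0, 0, 0, 1, -0.0321, -0.0168, 0, 0, 0, 0, 1, -0.0321, -0.0168, 0, 0, 0, 0, 1, -0.0321, -0.0168, 0, 0, 0, 0, 1, -0.0321, -0.0168, 0, 0, 0, 0, 1, -0.0321, -0.0168, 0, 0, 0, 0, 1, -0.0321, -0.0168, 0, 0, 0, 0, 1, -0.0321, -0.0168, 0, 0, 0, 0, 1, 0, 0, 0, 0, 0, 0, 1, 0, 0, 0, 0, 0, 0, 1], "grip_force": 25}}

```text
t: 1.77
eef_pos: [0.5925, 0.1997, 0.2748]
eef_rot: [0.14, 0.99, -0.001, -0.0]
ft_force: [0.7, 0.2, -0.7]
gripper_width: 0.0936
```

```bash
cat >> h.py <<'E'
K=dict(A=(.5914,.2015),B=(.4713,.1952),C=(.4776,.0751),D=(.5977,.0814))
def st(target=None,z=None):
    from station import robot
    from scipy.spatial.transform import Rotation as Ro
    s=robot.read_state();R=Ro.from_quat(s["eef_rot"]).as_matrix();p=np.array(s["eef_pos"])
    print("t",round(s["t"],2),"pos",p.round(4),"tooly deg",np.degrees(np.arctan2(R[1,1],R[0,1])).round(1),"tilt",np.degrees(np.arccos(-R[2,2])).round(2),"j",np.round(s["joints"],2),"F",np.round(s["ft_force"],2),"M",np.round(s["moment"],3),"w",round(s["gripper_width"],4))
    if target is not None:
        for k in target:
            t=np.array([*K[k],z if z else p[2]]);print(k,"tool shift",(R.T@(t-p)).round(4))
E
python3 - <<'E'
from h import *
st("ABCD",.208)
from station import robot
for i in range(6):
    p=robot.snapshot("top");s=robot.read_state();print(np.round(s["moment"],3),np.round(s["ft_force"],2))
cv2.imwrite("pics/t2.png",p["color"][120:300,150:400,::-1].repeat(3,0).repeat(3,1))
E
```

```text
t 1.77 pos [0.5925 0.1997 0.2748] tooly deg 73.9 tilt 0.08 j [-0.59  0.37  0.29  1.54 -0.11  1.25  1.  ] F [ 0.74  0.16 -0.73] M [0.039 0.074 0.04 ] w 0.0936
A tool shift [0.0015 0.0016 0.0667]
B tool shift [ 0.1151 -0.0378  0.0668]
C tool shift [ 0.0758 -0.1514  0.067 ]
D tool shift [-0.0379 -0.1121  0.0669]
[ 0.015 -0.008  0.033] [-0.28  0.12 -0.37]
[ 0.023 -0.029  0.049] [ 0.12 -0.45 -0.53]
[ 0.06  -0.012  0.047] [-0.01 -0.09  0.26]
[ 0.011 -0.006 -0.022] [ 0.78 -0.59 -0.59]
[-0.02  -0.005  0.021] [0.12 0.73 0.44]
[-0.009 -0.04   0.034] [-0.27  0.54 -0.54]
```

View pics/t2.png

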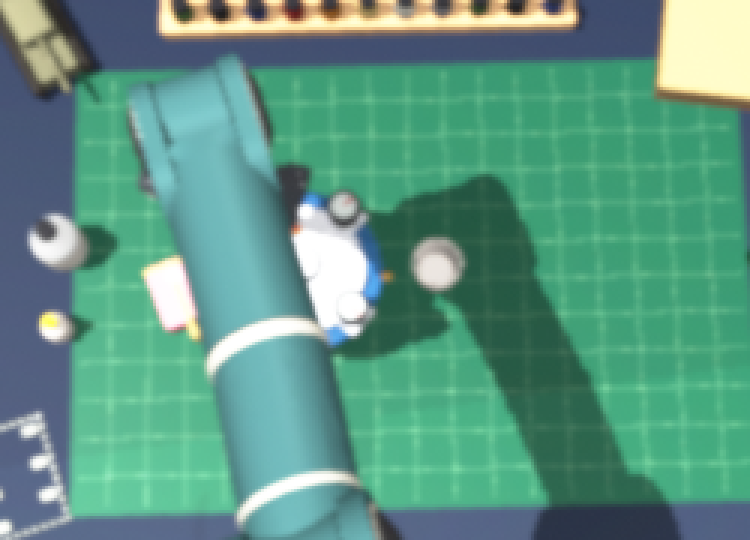

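```bash
cat >> h.py <<'E'
def feel(n=6):
    from station import robot
    M=[];E=[];F=[]
    for i in range(n):
        robot.snapshot("top");s=robot.read_state();M.append(s["moment"]);E.append(s["effort"][6]);F.append(s["ft_force"])
    print("mz %.3f +- %.3f  eff7 %.4f sd %.4f"%(np.mean(M,0)[2],np.std(M,0)[2]/n**.5,np.mean(E),np.std(E)),"F",np.mean(F,0).round(2),"M",np.mean(M,0).round(3),"t",round(s["t"],2))
E
python3 -c "
from h import *
feel(4);st()"
```

```text
mz -0.014 +- 0.021  eff7 -0.0068 sd 0.0019 F [-0.16 -0.27 -0.37] M [ 0.011 -0.014 -0.014] t 2.27
t 2.27 pos [0.5914 0.2021 0.2756] tooly deg 74.1 tilt 0.01 j [-0.59  0.37  0.29  1.54 -0.11  1.25  1.  ] F [-0.3  -0.7  -0.01] M [ 0.012 -0.019  0.041] w 0.094
```

The arm hides A in the top view; C and D show at (355,308) and (345,207) in the crop. Joint 7's effort is a much cleaner torque signal (sd 0.002). Now descend on A and close.

{"fn": "apply_moves", "kwargs": {"series": [0, 0, 0.03, 0, 0, 0, 1, 0, 0, 0.03, 0, 0, 0, 1, 0, 0, 0.007, 0, 0, 0, 1, 0, 0, 0, 0, 0, 0, 1]}}

```text
t: 2.6
eef_pos: [0.5905, 0.2015, 0.2068]
eef_rot: [0.138, 0.99, -0.001, -0.002]
ft_force: [-0.2, 0.2, 0.5]
gripper_width: 0.0942
```

```bash
python3 -c "
from h import *
feel(4);st('A',.208)
from station import robot
p=robot.snapshot('side')
cv2.imwrite('pics/s2.png',cv2.resize(p['color'][150:300,180:340],None,fx=4,fy=4,interpolation=2)[:,:,::-1])"
```

```text
mz -0.035 +- 0.008  eff7 0.0195 sd 0.0248 F [0.01 0.09 0.63] M [ 0.04   0.02  -0.035] t 2.8
t 2.8 pos [0.5924 0.2019 0.2103] tooly deg 74.1 tilt 0.13 j [-0.58  0.42  0.28  1.62 -0.12  1.12  1.02] F [ 0.43 -0.26  0.87] M [-0.022  0.034 -0.018] w 0.0941
A tool shift [ 0.0008 -0.0007  0.0023]
```

View pics/s2.png

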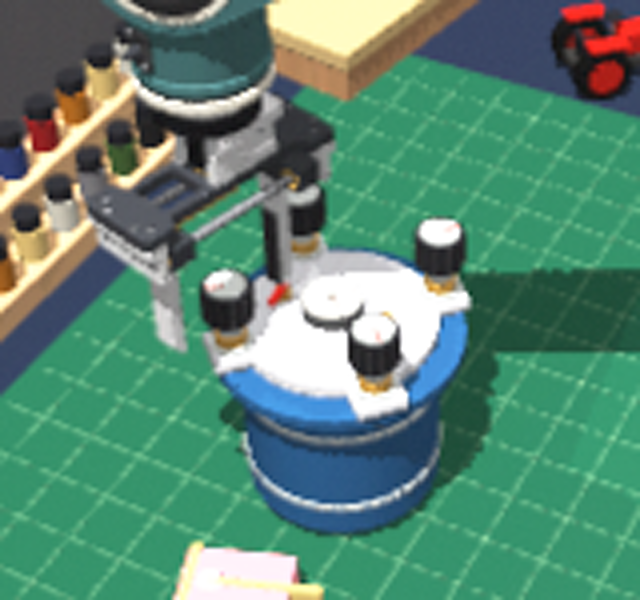

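The fingers straddle knob A, which is at (227,300) in the crop, with fingers at (168,320) and (275,240). Close on it.

{"fn": "apply_moves", "kwargs": {"series": [0, 0, 0, 0, 0, 0, 0.2, 0, 0, 0, 0, 0, 0, 0.2, 0, 0, 0, 0, 0, 0, 0.2, 0, 0, 0, 0, 0, 0, 0.2, 0, 0, 0, 0, 0, 0, 0.2], "grip_force": 25}}

```text
t: 3.27
eef_pos: [0.5916, 0.2017, 0.2085]
eef_rot: [0.138, 0.99, -0.0, 0.0]
ft_force: [-0.2, 0.7, 0.3]
gripper_width: 0.064
```

```bash
python3 -c "
from h import *
feel(6);st('A',.208)"
```

```text
mz -0.010 +- 0.011  eff7 0.0002 sd 0.0014 F [-0.39 -1.23  0.25] M [-0.301  0.081 -0.01 ] t 3.57
t 3.57 pos [0.5916 0.2016 0.2084] tooly deg 74.1 tilt 0.01 j [-0.58  0.42  0.28  1.62 -0.12  1.12  1.02] F [-2.56 -6.38  1.23] M [-1.813  0.481  0.002] w 0.0401
A tool shift [ 0.0001 -0.0002  0.0004]
```

```bash
python3 -c "
from h import *
feel(3);st('A',.208)"
```

```text
mz 0.014 +- 0.022  eff7 0.0001 sd 0.0015 F [-1.1  -1.14  0.97] M [-0.288  0.272  0.014] t 3.72
t 3.72 pos [0.5915 0.2014 0.2084] tooly deg 74.1 tilt 0.03 j [-0.58  0.42  0.28  1.62 -0.12  1.12  1.02] F [-1.02 -2.49  1.33] M [-0.466  0.287 -0.012] w 0.0396
A tool shift [0.0001 0.0001 0.0004]
```

{"fn": "apply_moves", "kwargs": {"series": [0, 0, 0.0003, 0, 0, 0.1, 0.2, 0, 0, 0.0003, 0, 0, 0.1, 0.2]}}

```text
t: 3.88
eef_pos: [0.5916, 0.2014, 0.2079]
eef_rot: [0.239, 0.971, -0.0, -0.0]
ft_force: [-1.1, -1.5, 1.0]
gripper_width: 0.0395
```

```bash
cat >> h.py <<'E'
def f2(n=4):
    from station import robot
    s=robot.read_state();print("end: eff7 %.3f mz %.3f"%(s["effort"][6],s["moment"][2]));feel(n);st()
E
python3 -c "
from h import *
f2()"
```

```text
end: eff7 4.425 mz 0.002
mz -0.012 +- 0.007  eff7 -0.5055 sd 2.6615 F [-1.08 -2.2   0.51] M [-0.605  0.242 -0.012] t 4.08
t 4.08 pos [0.5916 0.2015 0.2079] tooly deg 62.8 tilt 0.03 j [-0.61  0.43  0.32  1.62 -0.14  1.12  0.84] F [-1.23 -1.56  0.05] M [-0.611  0.258  0.004] w 0.0399
```

{"fn": "apply_moves", "kwargs": {"series": [0, 0, 0.0003, 0, 0, 0.1, 0.2, 0, 0, 0.0003, 0, 0, 0.1, 0.2]}}

```text
t: 4.25
eef_pos: [0.5916, 0.2016, 0.2073]
eef_rot: [0.333, 0.943, 0.0, -0.0]
ft_force: [-0.1, -1.3, 0.6]
gripper_width: 0.0394
```

```bash
python3 -c "
from h import *
f2(6)"
```

```text
end: eff7 4.414 mz 0.029
mz 0.030 +- 0.010  eff7 -0.3575 sd 2.1297 F [-0.53 -2.39  0.36] M [-0.605  0.137  0.03 ] t 4.55
t 4.55 pos [0.5916 0.2016 0.2073] tooly deg 51.4 tilt 0.01 j [-0.64  0.43  0.35  1.62 -0.16  1.12  0.65] F [-0.96 -2.1   0.82] M [-0.613  0.112  0.023] w 0.04
```

```bash
python3 -c "
from h import *
feel(5)"
```

```text
mz 0.024 +- 0.008  eff7 0.0562 sd 0.0226 F [-0.55 -2.23  0.19] M [-0.593  0.082  0.024] t 4.8
```

{"fn": "apply_moves", "kwargs": {"series": [0, 0, 0.0003, 0, 0, 0.1, 0.2, 0, 0, 0, 0, 0, 0, 0.2, 0, 0, 0, 0, 0, 0, 0.2, 0, 0, 0, 0, 0, 0, 0.2]}}

```text
t: 5.13
eef_pos: [0.5916, 0.2016, 0.207]
eef_rot: [0.378, 0.926, -0.0, 0.0]
ft_force: [-0.4, -2.2, -0.2]
gripper_width: 0.0395
```

```bash
python3 -c "
from h import *
f2(5)"
```

```text
end: eff7 -0.181 mz 0.038
mz 0.061 +- 0.009  eff7 -0.0004 sd 0.0168 F [ 0.6  -2.81 -0.11] M [-0.653 -0.02   0.061] t 5.38
t 5.38 pos [0.5917 0.2016 0.207 ] tooly deg 45.5 tilt 0.01 j [-0.66  0.43  0.38  1.62 -0.17  1.12  0.56] F [ 0.31 -2.71 -0.05] M [-0.606 -0.012  0.078] w 0.0399
```

A nips at about 0.06 N m, roughly 5 N. Release, lift, turn the wrist back and travel to C, the opposite knob.

{"fn": "apply_moves", "kwargs": {"series": [0, 0, 0, 0, 0, 0, 0.65, 0, 0, 0, 0, 0, 0, 0.65, 0, 0, 0, 0, 0, 0, 0.65, 0, 0, 0, 0, 0, 0, 0.65, 0, 0, -0.016, 0, 0, -0.12, 0.65, 0, 0, -0.016, 0, 0, -0.12, 0.65, 0, 0, -0.016, 0, 0, -0.12, 0.65, 0.0106, -0.0323, 0, 0, 0, 0, 0.65, 0.0106, -0.0323, 0, 0, 0, 0, 0.65, 0.0106, -0.0323, 0, 0, 0, 0, 0.65, 0.0106, -0.0323, 0, 0, 0, 0, 0.65, 0.0106, -0.0323, 0, 0, 0, 0, 0.65, 0, 0, 0, 0, 0, 0, 0.65, 0, 0, 0, 0, 0, 0, 0.65, 0, 0, 0, 0, 0, 0, 0.65]}}

```text
t: 6.63
eef_pos: [0.478, 0.0762, 0.2553]
eef_rot: [0.207, 0.978, 0.0, 0.0]
ft_force: [-0.6, 1.1, 0.3]
gripper_width: 0.0612
```

```bash
python3 -c "
from h import *
f2(6);st('BCD',.208)
from station import robot
knobs2(robot.snapshot('side'))"
```

```text
end: eff7 0.043 mz -0.028
mz -0.006 +- 0.008  eff7 -0.0004 sd 0.0054 F [-0.04  0.23 -0.11] M [-0.002 -0.011 -0.006] t 6.93
t 6.93 pos [0.4778 0.0759 0.2547] tooly deg 66.1 tilt 0.04 j [-0.56  0.11  0.36  1.9  -0.04  1.13  0.98] F [-0.18  0.29 -0.67] M [-0.012 -0.012 -0.008] w 0.0612
t 6.93 pos [0.4778 0.0759 0.2547] tooly deg 66.1 tilt 0.04 j [-0.56  0.11  0.36  1.9  -0.04  1.13  0.98] F [-0.18  0.29 -0.67] M [-0.012 -0.012 -0.008] w 0.0612
B tool shift [0.0543 0.1064 0.0467]
C tool shift [-0.0001 -0.0008  0.0467]
D tool shift [-0.1074  0.0536  0.0467]
62 [254.4 197.8] mean [0.5975 0.0826] mid [0.598  0.0825] size [0.033  0.0349] z 0.2385
59 [289.5 207.7] mean [0.4772 0.0768] mid [0.4775 0.0767] size [0.031  0.0326] z 0.2378
73 [236.  221.2] mean [0.5901 0.2037] mid [0.5905 0.2033] size [0.0311 0.0345] z 0.2364
90 [273.5 231.8] mean [0.4697 0.1946] mid [0.4663 0.1945] size [0.0423 0.035 ] z 0.2377
centre [0.53362607 0.13942354] r [0.08428226 0.08551797 0.08555188 0.08441699] ang [-132.03913381  -41.63376156   48.71063346  139.22837484]
```

{"fn": "apply_moves", "kwargs": {"series": [0, -0.0005, 0.02, 0, 0, 0, 0.65, 0, 0, 0.02, 0, 0, 0, 0.65, 0, 0, 0.0067, 0, 0, 0, 0.65, 0, 0, 0, 0, 0, 0, 0.65, 0, 0, 0, 0, 0, 0, 0.2, 0, 0, 0, 0, 0, 0, 0.2, 0, 0, 0, 0, 0, 0, 0.2, 0, 0, 0, 0, 0, 0, 0.2, 0, 0, 0, 0, 0, 0, 0.2, 0, 0, 0, 0, 0, 0, 0.2, 0, 0, 0.0003, 0, 0, 0.1, 0.2, 0, 0, 0.0003, 0, 0, 0.1, 0.2, 0, 0, 0, 0, 0, 0, 0.2]}}

```text
t: 8.07
eef_pos: [0.4778, 0.0752, 0.2083]
eef_rot: [0.307, 0.952, 0.0, 0.0]
ft_force: [-1.8, -1.4, 6.8]
gripper_width: 0.0391
```

```bash
python3 -c "
from h import *
f2(5)"
```

```text
end: eff7 -3.432 mz 0.061
mz -0.005 +- 0.009  eff7 -0.5335 sd 0.6976 F [-0.41 -0.72  6.89] M [-0.279  0.195 -0.005] t 8.32
t 8.32 pos [0.4778 0.0752 0.2083] tooly deg 54.6 tilt 0.07 j [-0.57  0.16  0.39  1.96 -0.07  1.03  0.8 ] F [-0.77  0.6   7.04] M [-0.28   0.204  0.022] w 0.0394
```

{"fn": "apply_moves", "kwargs": {"series": [0, 0, 0, 0, 0, 0.1, 0.2, 0, 0, 0, 0, 0, 0.1, 0.2, 0, 0, 0, 0, 0, 0, 0.2]}}

```text
t: 8.57
eef_pos: [0.4779, 0.0753, 0.208]
eef_rot: [0.4, 0.917, 0.0, 0.0]
ft_force: [3.5, 0.1, -0.7]
gripper_width: 0.0396
```

```bash
python3 -c "
from h import *
f2(5)"
```

```text
end: eff7 -3.561 mz 0.076
mz 0.074 +- 0.012  eff7 -0.7968 sd 0.9364 F [4.09 0.63 0.38] M [ 0.108 -0.972  0.074] t 8.82
t 8.82 pos [0.4778 0.0753 0.2079] tooly deg 43.3 tilt 0.06 j [-0.58  0.17  0.41  1.96 -0.08  1.03  0.61] F [5.18 0.33 0.4 ] M [ 0.202 -1.093  0.038] w 0.0399
```

C is nipped at about 0.07 N m. Next is B.

{"fn": "apply_moves", "kwargs": {"series": [0, 0, 0, 0, 0, 0, 0.65, 0, 0, 0, 0, 0, 0, 0.65, 0, 0, 0, 0, 0, 0, 0.65, 0, 0, 0, 0, 0, 0, 0.65, 0, 0, -0.016, 0, 0, -0.12, 0.65, 0, 0, -0.016, 0, 0, -0.12, 0.65, 0, 0, -0.016, 0, 0, -0.12, 0.65, 0.0147, 0.0262, 0, 0, 0, 0, 0.65, 0.0147, 0.0262, 0, 0, 0, 0, 0.65, 0.0147, 0.0262, 0, 0, 0, 0, 0.65, 0.0147, 0.0262, 0, 0, 0, 0, 0.65, 0, 0, 0, 0, 0, 0, 0.65, 0, 0, 0, 0, 0, 0, 0.65, 0, 0, 0, 0, 0, 0, 0.65]}}

```text
t: 9.98
eef_pos: [0.471, 0.1944, 0.2555]
eef_rot: [0.227, 0.974, -0.0, -0.0]
ft_force: [0.1, -0.5, 0.3]
gripper_width: 0.0609
```

```bash
python3 -c "
from h import *
feel(2);st('BD',.209)
from station import robot
knobs2(robot.snapshot('side'))"
```

```text
mz -0.010 +- 0.008  eff7 -0.0007 sd 0.0129 F [-0.21 -0.35 -0.15] M [-0.009 -0.032 -0.01 ] t 10.08
t 10.08 pos [0.4711 0.194  0.2557] tooly deg 63.7 tilt 0.02 j [-0.7   0.16  0.28  1.84 -0.05  1.14  0.71] F [-0.2  -1.05 -0.22] M [-0.053 -0.056  0.001] w 0.0609
B tool shift [0.0004 0.0012 0.0467]
D tool shift [-0.1634 -0.0448  0.0467]
38 [290.7 207.6] mean [0.474  0.0748] mid [0.4745 0.0753] size [0.0249 0.027 ] z 0.2373
73 [236.  221.2] mean [0.5901 0.2037] mid [0.5905 0.2033] size [0.0311 0.0345] z 0.2364
84 [273.7 231.9] mean [0.4693 0.1944] mid [0.4663 0.1945] size [0.0384 0.035 ] z 0.2378
centre [0.51111402 0.15764984] r [0.09076979 0.09141428 0.0556783 ] ang [-114.15884582   30.25297871  138.6785613 ]
```

{"fn": "apply_moves", "kwargs": {"series": [0.0002, 0.0006, 0.02, 0, 0, 0, 0.65, 0, 0, 0.02, 0, 0, 0, 0.65, 0, 0, 0.006, 0, 0, 0, 0.65, 0, 0, 0, 0, 0, 0, 0.65, 0, 0, 0, 0, 0, 0, 0.65, 0, 0, 0, 0, 0, 0, 0.2, 0, 0, 0, 0, 0, 0, 0.2, 0, 0, 0, 0, 0, 0, 0.2, 0, 0, 0, 0, 0, 0, 0.2, 0, 0, 0, 0, 0, 0, 0.2, 0, 0, 0, 0, 0, 0, 0.2, 0, 0, 0.0003, 0, 0, 0.1, 0.2, 0, 0, 0.0003, 0, 0, 0.1, 0.2, 0, 0, 0, 0, 0, 0, 0.2]}}

```text
t: 11.3
eef_pos: [0.4711, 0.1955, 0.2094]
eef_rot: [0.326, 0.946, -0.0, 0.0]
ft_force: [-1.4, -4.5, 5.1]
gripper_width: 0.04
```

```bash
python3 -c "
from h import *
f2(5)"
```

```text
end: eff7 -3.823 mz 0.008
mz -0.014 +- 0.010  eff7 -0.6342 sd 0.8502 F [-2.37 -3.53  5.62] M [-0.871  0.536 -0.014] t 11.55
t 11.55 pos [0.4712 0.1955 0.2095] tooly deg 52.5 tilt 0.02 j [-0.72  0.21  0.3   1.9  -0.07  1.04  0.53] F [-2.62 -4.07  5.06] M [-0.83   0.611 -0.034] w 0.0397
```

{"fn": "apply_moves", "kwargs": {"series": [0, -0.0005, 0, 0, 0, 0.1, 0.2, 0, 0, 0.0002, 0, 0, 0.1, 0.2, 0, 0, 0, 0, 0, 0, 0.2]}}

```text
t: 11.8
eef_pos: [0.4712, 0.1956, 0.2091]
eef_rot: [0.417, 0.909, 0.0, 0.0]
ft_force: [4.2, 0.8, -1.2]
gripper_width: 0.0396
```

```bash
python3 -c "
from h import *
f2(5)"
```

```text
end: eff7 -3.523 mz 0.077
mz 0.051 +- 0.010  eff7 -0.6692 sd 0.9525 F [ 4.65  1.51 -2.19] M [ 0.254 -1.145  0.051] t 12.05
t 12.05 pos [0.4712 0.1955 0.2091] tooly deg 41.1 tilt 0.05 j [-0.74  0.21  0.33  1.9  -0.08  1.04  0.34] F [ 4.26  1.45 -2.95] M [ 0.337 -1.162  0.054] w 0.0393
```

{"fn": "apply_moves", "kwargs": {"series": [0, 0, 0, 0, 0, 0, 0.65, 0, 0, 0, 0, 0, 0, 0.65, 0, 0, 0, 0, 0, 0, 0.65, 0, 0, 0, 0, 0, 0, 0.65, 0, 0, -0.016, 0, 0, -0.12, 0.65, 0, 0, -0.016, 0, 0, -0.12, 0.65, 0, 0, -0.016, 0, 0, -0.12, 0.65, 0, 0, 0, 0, 0, -0.12, 0.65, -0.0319, -0.012, 0, 0, 0, 0, 0.65, -0.0319, -0.012, 0, 0, 0, 0, 0.65, -0.0319, -0.012, 0, 0, 0, 0, 0.65, -0.0319, -0.012, 0, 0, 0, 0, 0.65, -0.0319, -0.012, 0, 0, 0, 0, 0.65, 0, 0, 0, 0, 0, 0, 0.65, 0, 0, 0, 0, 0, 0, 0.65, 0, 0, 0, 0, 0, 0, 0.65]}}

```text
t: 13.38
eef_pos: [0.5965, 0.0812, 0.2566]
eef_rot: [0.187, 0.982, -0.0, -0.0]
ft_force: [-0.6, 0.4, 0.1]
gripper_width: 0.0614
```

```bash
python3 -c "
from h import *
feel(3);st('BD',.209)"
```

```text
mz 0.011 +- 0.004  eff7 0.0163 sd 0.0180 F [ 0.01  0.18 -0.1 ] M [-0.026 -0.01   0.011] t 13.53
t 13.53 pos [0.5963 0.0818 0.2571] tooly deg 68.5 tilt 0.02 j [-0.47  0.35  0.37  1.62 -0.13  1.2   1.12] F [ 0.39  0.22 -0.11] M [-0.042  0.009  0.009] w 0.0612
B tool shift [0.1579 0.0595 0.0481]
D tool shift [-0.0014  0.0001  0.0481]
```

{"fn": "apply_moves", "kwargs": {"series": [-0.001, 0, 0.02, 0, 0, 0, 0.65, 0, 0, 0.02, 0, 0, 0, 0.65, 0, 0, 0.007, 0, 0, 0, 0.65, 0, 0, 0, 0, 0, 0, 0.65, 0, 0, 0, 0, 0, 0, 0.65, 0, 0, 0, 0, 0, 0, 0.2, 0, 0, 0, 0, 0, 0, 0.2, 0, 0, 0, 0, 0, 0, 0.2, 0, 0, 0, 0, 0, 0, 0.2, 0, 0, 0, 0, 0, 0, 0.2, 0, 0, 0, 0, 0, 0, 0.2, 0, 0, 0.0003, 0, 0, 0.1, 0.2, 0, 0, 0.0003, 0, 0, 0.1, 0.2, 0, 0, 0, 0, 0, 0, 0.2]}}

```text
t: 14.7
eef_pos: [0.5984, 0.0811, 0.2099]
eef_rot: [0.288, 0.958, 0.001, 0.001]
ft_force: [2.6, 4.0, 4.5]
gripper_width: 0.0397
```

```bash
python3 -c "
from h import *
f2(5)"
```

```text
end: eff7 -3.242 mz 0.054
mz 0.011 +- 0.007  eff7 -0.5005 sd 0.6597 F [2.62 4.84 3.64] M [ 1.094 -0.568  0.011] t 14.95
t 14.95 pos [0.5983 0.0811 0.2099] tooly deg 56.9 tilt 0.1 j [-0.49  0.39  0.4   1.68 -0.17  1.1   0.95] F [2.49 4.87 3.79] M [ 1.117 -0.55   0.012] w 0.0395
```

{"fn": "apply_moves", "kwargs": {"series": [0, 0.0003, 0.0001, 0, 0, 0.1, 0.2, 0, 0, 0.0003, 0, 0, 0.1, 0.2, 0, 0, 0, 0, 0, 0, 0.2]}}

```text
t: 15.2
eef_pos: [0.5984, 0.0812, 0.2093]
eef_rot: [0.381, 0.924, 0.0, 0.0]
ft_force: [2.4, 6.0, 2.4]
gripper_width: 0.0393
```

```bash
python3 -c "
from h import *
f2(5)"
```

```text
end: eff7 -3.305 mz 0.044
mz 0.020 +- 0.007  eff7 -0.6733 sd 0.8623 F [2.9  4.61 3.14] M [ 1.092 -0.683  0.02 ] t 15.45
t 15.45 pos [0.5984 0.0812 0.2093] tooly deg 45.7 tilt 0.07 j [-0.52  0.4   0.44  1.68 -0.19  1.1   0.77] F [3.35 5.1  3.59] M [ 1.129 -0.692  0.016] w 0.0397
```

{"fn": "apply_moves", "kwargs": {"series": [0, 0, 0.0003, 0, 0, 0.1, 0.2, 0, 0, 0.0003, 0, 0, 0.1, 0.2, 0, 0, 0, 0, 0, 0, 0.2]}}

```text
t: 15.7
eef_pos: [0.5984, 0.0812, 0.2086]
eef_rot: [0.471, 0.882, 0.0, 0.0]
ft_force: [3.6, 4.9, 4.1]
gripper_width: 0.0395
```

```bash
python3 -c "
from h import *
f2(6)"
```

```text
end: eff7 -3.232 mz 0.105
mz 0.017 +- 0.006  eff7 -0.4257 sd 0.6255 F [3.05 5.34 2.98] M [ 1.128 -0.71   0.017] t 16.0
t 16.0 pos [0.5984 0.0812 0.2087] tooly deg 34.3 tilt 0.07 j [-0.55  0.41  0.48  1.68 -0.21  1.1   0.58] F [3.42 5.03 3.39] M [ 1.152 -0.717  0.03 ] w 0.0396
```

{"fn": "apply_moves", "kwargs": {"series": [0, 0, 0.0003, 0, 0, 0.1, 0.2, 0, 0, 0.0003, 0, 0, 0.1, 0.2, 0, 0, 0, 0, 0, 0, 0.2]}}

```text
t: 16.25
eef_pos: [0.5984, 0.0812, 0.2081]
eef_rot: [0.556, 0.831, 0.0, 0.0]
ft_force: [2.8, 4.2, 4.5]
gripper_width: 0.0398
```

```bash
python3 -c "
from h import *
f2(6)"
```

```text
end: eff7 -3.253 mz 0.022
mz 0.058 +- 0.010  eff7 -0.4577 sd 0.6232 F [3.2  5.12 3.73] M [ 1.094 -0.676  0.058] t 16.55
t 16.55 pos [0.5984 0.0811 0.2081] tooly deg 22.8 tilt 0.07 j [-0.58  0.41  0.52  1.68 -0.23  1.11  0.4 ] F [3.25 5.45 3.61] M [ 1.121 -0.66   0.104] w 0.0394
```

D took about 0.8 rad to touch and is now at about 4.5 N. All four are nipped. Round 2 starts at A: travel, descend and grip in one call.

{"fn": "apply_moves", "kwargs": {"series": [0, 0, 0, 0, 0, 0, 0.65, 0, 0, 0, 0, 0, 0, 0.65, 0, 0, 0, 0, 0, 0, 0.65, 0, 0, 0, 0, 0, 0, 0.65, 0, 0, -0.015, 0, 0, -0.12, 0.65, 0, 0, -0.015, 0, 0, -0.12, 0.65, 0, 0, -0.015, 0, 0, -0.12, 0.65, 0.0219, 0.0207, 0, 0, 0, 0, 0.65, 0.0219, 0.0207, 0, 0, 0, 0, 0.65, 0.0219, 0.0207, 0, 0, 0, 0, 0.65, 0.0219, 0.0207, 0, 0, 0, 0, 0.65, 0, 0, 0, 0, 0, 0, 0.65, 0, 0, 0, 0, 0, 0, 0.65]}}

```text
t: 17.63
eef_pos: [0.598, 0.2026, 0.2521]
eef_rot: [0.396, 0.918, -0.0, -0.0]
ft_force: [0.9, -0.1, 1.2]
gripper_width: 0.0609
```

```bash
python3 -c "
from h import *
K.update(A=(.5916,.2015))
feel(2);st('A',.207)
from station import robot
p=robot.snapshot('side')
cv2.imwrite('pics/s3.png',cv2.resize(p['color'][150:300,180:340],None,fx=4,fy=4,interpolation=2)[:,:,::-1])"
```

```text
mz -0.006 +- 0.006  eff7 -0.1001 sd 0.0644 F [ 0.56 -0.67  0.57] M [-0.082 -0.003 -0.006] t 17.73
t 17.73 pos [0.5986 0.2    0.2526] tooly deg 43.1 tilt 0.05 j [-0.68  0.41  0.42  1.55 -0.17  1.21  0.52] F [ 0.94 -0.38  0.47] M [-0.056 -0.001 -0.015] w 0.0611
A tool shift [ 0.0059 -0.004   0.0456]
```

View pics/s3.png

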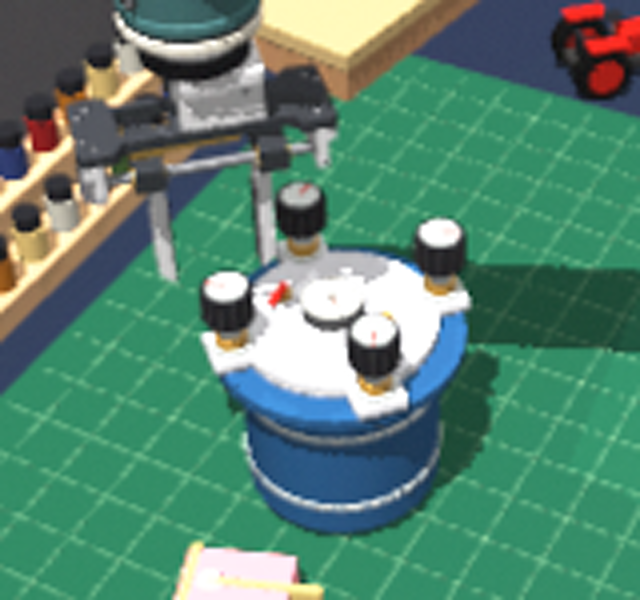

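The hand sits 7 mm off in x, because a speed limit clipped a row. I'll correct that, descend and grip A.

{"fn": "apply_moves", "kwargs": {"series": [0.0059, -0.0039, 0, 0, 0, 0, 0.65, 0, 0, 0.02, 0, 0, 0, 0.65, 0, 0, 0.02, 0, 0, 0, 0.65, 0, 0, 0.0056, 0, 0, 0, 0.65, 0, 0, 0, 0, 0, 0, 0.65, 0, 0, 0, 0, 0, 0, 0.2, 0, 0, 0, 0, 0, 0, 0.2, 0, 0, 0, 0, 0, 0, 0.2, 0, 0, 0, 0, 0, 0, 0.2, 0, 0, 0, 0, 0, 0, 0.2]}}

```text
t: 18.62
eef_pos: [0.5913, 0.2021, 0.2078]
eef_rot: [0.398, 0.917, -0.0, -0.0]
ft_force: [-5.7, -4.4, 7.0]
gripper_width: 0.0399
```

```bash
python3 -c "
from h import *
K.update(A=(.5916,.2015))
feel(2);st('A',.207)"
```

```text
mz 0.002 +- 0.010  eff7 0.0097 sd 0.0001 F [-6.66 -4.31  6.18] M [-1.082  1.56   0.002] t 18.72
t 18.72 pos [0.5913 0.2021 0.2078] tooly deg 43.1 tilt 0.05 j [-0.68  0.44  0.41  1.62 -0.19  1.12  0.53] F [-6.6  -3.24  5.47] M [-1.063  1.548 -0.012] w 0.0396
A tool shift [-0.0006 -0.0002  0.0008]
```

{"fn": "apply_moves", "kwargs": {"series": [0, -0.0005, 0, 0, 0, 0.1, 0.2, 0, 0, 0.0002, 0, 0, 0.1, 0.2, 0, 0, 0.0003, 0, 0, 0.1, 0.2, 0, 0, 0, 0, 0, 0, 0.2]}}

```text
t: 19.05
eef_pos: [0.5915, 0.2023, 0.2072]
eef_rot: [0.532, 0.846, 0.0, 0.0]
ft_force: [-0.6, -3.0, 4.3]
gripper_width: 0.0397
```

```bash
python3 -c "
from h import *
f2(5)"
```

```text
end: eff7 -3.434 mz 0.092
mz 0.063 +- 0.014  eff7 -0.7401 sd 0.9106 F [-0.54 -2.61  5.13] M [-0.676  0.211  0.063] t 19.3
t 19.3 pos [0.5915 0.2023 0.2071] tooly deg 26.1 tilt 0.04 j [-0.72  0.45  0.47  1.63 -0.22  1.12  0.25] F [-1.8  -2.68  5.85] M [-0.682  0.204  0.058] w 0.0393
```

{"fn": "apply_moves", "kwargs": {"series": [0, 0, 0.0001, 0, 0, 0.1, 0.2, 0, 0, 0, 0, 0, 0, 0.2]}}

```text
t: 19.47
eef_pos: [0.5916, 0.2024, 0.2068]
eef_rot: [0.573, 0.82, 0.0, 0.0]
ft_force: [1.2, -1.8, 5.2]
gripper_width: 0.0395
```

```bash
python3 -c "
from h import *
f2(5)"
```

```text
end: eff7 -2.553 mz 0.120
mz 0.086 +- 0.013  eff7 -0.6302 sd 0.6880 F [ 1.04 -1.69  5.42] M [-0.619 -0.129  0.086] t 19.72
t 19.72 pos [0.5916 0.2023 0.2069] tooly deg 20.5 tilt 0.05 j [-0.74  0.45  0.49  1.63 -0.23  1.12  0.17] F [ 0.65 -1.61  5.73] M [-0.585 -0.125  0.074] w 0.0397
```

{"fn": "apply_moves", "kwargs": {"series": [0, 0, 0, 0, 0, 0, 0.65, 0, 0, 0, 0, 0, 0, 0.65, 0, 0, 0, 0, 0, 0, 0.65, 0, 0, 0, 0, 0, 0, 0.65, 0, 0, -0.015, 0, 0, -0.12, 0.65, 0, 0, -0.015, 0, 0, -0.12, 0.65, 0, 0, -0.015, 0, 0, -0.12, 0.65, -0.0035, -0.0282, 0, 0, 0, 0, 0.65, -0.0035, -0.0282, 0, 0, 0, 0, 0.65, -0.0035, -0.0282, 0, 0, 0, 0, 0.65, -0.0035, -0.0282, 0, 0, 0, 0, 0.65, -0.0035, -0.0282, 0, 0, 0, 0, 0.65, -0.0035, -0.0282, 0, 0, 0, 0, 0.65, 0, 0, 0, 0, 0, 0, 0.65, 0, 0, 0, 0, 0, 0, 0.65]}}

```text
t: 20.97
eef_pos: [0.4766, 0.0754, 0.252]
eef_rot: [0.416, 0.909, 0.001, 0.0]
ft_force: [0.8, 0.1, -0.9]
gripper_width: 0.0614
```

```bash
python3 -c "
from h import *
K.update(A=(.5915,.202),C=(.4778,.0753),B=(.4711,.1955),D=(.5984,.0812))
feel(2);st('C',.208)"
```

```text
mz -0.034 +- 0.015  eff7 0.0515 sd 0.0171 F [0.06 0.08 0.07] M [-0.049  0.023 -0.034] t 21.07
t 21.07 pos [0.4774 0.0765 0.2516] tooly deg 40.9 tilt 0.02 j [-0.67  0.12  0.48  1.91 -0.06  1.12  0.56] F [-0.2  -1.01 -0.38] M [-0.037  0.025 -0.013] w 0.0612
C tool shift [-0.0012 -0.0005  0.0436]
```

{"fn": "apply_moves", "kwargs": {"series": [-0.0005, -0.0004, 0.02, 0, 0, 0, 0.65, 0, 0, 0.02, 0, 0, 0, 0.65, 0, 0, 0.0035, 0, 0, 0, 0.65, 0, 0, 0, 0, 0, 0, 0.65, 0, 0, 0, 0, 0, 0, 0.65, 0, 0, 0, 0, 0, 0, 0.2, 0, 0, 0, 0, 0, 0, 0.2, 0, 0, 0, 0, 0, 0, 0.2, 0, 0, 0, 0, 0, 0, 0.2, 0, 0, 0, 0, 0, 0, 0.2, 0, 0, 0, 0, 0, 0, 0.2, 0, 0, 0.0003, 0, 0, 0.1, 0.2, 0, 0, 0.0003, 0, 0, 0.1, 0.2, 0, 0, 0.0003, 0, 0, 0.1, 0.2, 0, 0, 0, 0, 0, 0, 0.2]}}

```text
t: 22.32
eef_pos: [0.4779, 0.0758, 0.2077]
eef_rot: [0.55, 0.835, 0.001, 0.001]
ft_force: [5.3, 3.5, 3.5]
gripper_width: 0.0398
```

```bash
python3 -c "
from h import *
f2(5)"
```

```text
end: eff7 -3.589 mz 0.096
mz 0.079 +- 0.005  eff7 -0.6298 sd 0.7005 F [5.07 3.74 3.86] M [ 0.76  -1.067  0.079] t 22.57
t 22.57 pos [0.4779 0.0758 0.2077] tooly deg 23.7 tilt 0.13 j [-0.68  0.17  0.52  1.97 -0.1   1.02  0.29] F [5.97 3.65 4.39] M [ 0.805 -1.044  0.069] w 0.0396
```

{"fn": "apply_moves", "kwargs": {"series": [0, 0, 0.0002, 0, 0, 0.1, 0.2, 0, 0, 0, 0, 0, 0, 0.2]}}

```text
t: 22.73
eef_pos: [0.478, 0.0758, 0.2075]
eef_rot: [0.591, 0.807, 0.001, 0.001]
ft_force: [5.7, 4.0, 3.1]
gripper_width: 0.0398
```

```bash
python3 -c "
from h import *
f2(4)"
```

```text
end: eff7 -2.762 mz 0.105
mz 0.144 +- 0.006  eff7 -0.7157 sd 0.6378 F [5.95 4.12 2.47] M [ 0.845 -1.329  0.144] t 22.93
t 22.93 pos [0.478  0.0758 0.2075] tooly deg 18.0 tilt 0.14 j [-0.69  0.17  0.53  1.97 -0.1   1.02  0.2 ] F [6.51 3.77 2.32] M [ 0.826 -1.315  0.123] w 0.0395
```

{"fn": "apply_moves", "kwargs": {"series": [0, 0, 0, 0, 0, 0, 0.65, 0, 0, 0, 0, 0, 0, 0.65, 0, 0, 0, 0, 0, 0, 0.65, 0, 0, 0, 0, 0, 0, 0.65, 0, 0, -0.015, 0, 0, -0.12, 0.65, 0, 0, -0.015, 0, 0, -0.12, 0.65, 0, 0, -0.015, 0, 0, -0.12, 0.65, 0.0196, 0.0139, 0, 0, 0, 0, 0.65, 0.0196, 0.0139, 0, 0, 0, 0, 0.65, 0.0196, 0.0139, 0, 0, 0, 0, 0.65, 0.0196, 0.0139, 0, 0, 0, 0, 0.65, 0.0196, 0.0139, 0, 0, 0, 0, 0.65, 0, 0, 0, 0, 0, 0, 0.65, 0, 0, 0, 0, 0, 0, 0.65]}}

```text
t: 24.1
eef_pos: [0.4699, 0.1959, 0.2516]
eef_rot: [0.433, 0.901, -0.0, -0.0]
ft_force: [-0.3, -1.7, 0.6]
gripper_width: 0.0612
```

```bash
sed -i 's/^K=.*/K=dict(A=(.5915,.202),C=(.4778,.0755),B=(.4711,.1955),D=(.5984,.0812))/' h.py; python3 -c "
from h import *
feel(2);st('B',.209)"
```

```text
mz -0.003 +- 0.003  eff7 -0.1076 sd 0.0601 F [-0.1   0.15 -0.19] M [-0.064  0.023 -0.003] t 24.2
t 24.2 pos [0.4703 0.1944 0.2518] tooly deg 38.5 tilt 0.03 j [-0.81  0.17  0.41  1.85 -0.07  1.13  0.29] F [-0.27  0.32 -0.05] M [-0.064  0.011 -0.007] w 0.0609
B tool shift [0.0004 0.0014 0.0428]
```

{"fn": "apply_moves", "kwargs": {"series": [0.0002, 0.001, 0.02, 0, 0, 0, 0.65, 0, 0, 0.02, 0, 0, 0, 0.65, 0, 0, 0.0023, 0, 0, 0, 0.65, 0, 0, 0, 0, 0, 0, 0.65, 0, 0, 0, 0, 0, 0, 0.65, 0, 0, 0, 0, 0, 0, 0.2, 0, 0, 0, 0, 0, 0, 0.2, 0, 0, 0, 0, 0, 0, 0.2, 0, 0, 0, 0, 0, 0, 0.2, 0, 0, 0, 0, 0, 0, 0.2, 0, 0, 0, 0, 0, 0, 0.2, 0, 0, 0.0003, 0, 0, 0.1, 0.2, 0, 0, 0.0003, 0, 0, 0.1, 0.2, 0, 0, 0.0003, 0, 0, 0.1, 0.2, 0, 0, 0, 0, 0, 0, 0.2]}}

```text
t: 25.45
eef_pos: [0.4714, 0.1962, 0.209]
eef_rot: [0.566, 0.825, 0.0, 0.0]
ft_force: [2.8, -0.4, 4.2]
gripper_width: 0.0396
```

```bash
python3 -c "
from h import *
f2(5)"
```

```text
end: eff7 -3.540 mz -0.011
mz 0.019 +- 0.005  eff7 -0.6924 sd 0.9689 F [3.05 0.87 4.82] M [ 0.055 -0.614  0.019] t 25.7
t 25.7 pos [0.4714 0.1962 0.209 ] tooly deg 21.5 tilt 0.06 j [-0.84  0.22  0.44  1.9  -0.11  1.04  0.02] F [4.33 0.93 5.78] M [ 0.154 -0.719  0.025] w 0.0397
```

{"fn": "apply_moves", "kwargs": {"series": [0, 0, 0.0002, 0, 0, 0.1, 0.2, 0, 0, 0.0003, 0, 0, 0.1, 0.2, 0, 0, 0, 0, 0, 0, 0.2]}}

```text
t: 25.95
eef_pos: [0.4716, 0.1962, 0.2085]
eef_rot: [0.645, 0.764, 0.001, 0.0]
ft_force: [5.6, 0.5, 4.3]
gripper_width: 0.0396
```

```bash
python3 -c "
from h import *
f2(5)"
```

```text
end: eff7 -3.414 mz 0.057
mz 0.057 +- 0.003  eff7 -0.5642 sd 0.6856 F [5.52 1.49 3.44] M [ 0.299 -1.23   0.057] t 26.2
t 26.2 pos [0.4717 0.1963 0.2085] tooly deg 10.1 tilt 0.1 j [-0.86  0.22  0.47  1.91 -0.12  1.04 -0.17] F [5.04 1.49 3.17] M [ 0.317 -1.289  0.058] w 0.0398
```

{"fn": "apply_moves", "kwargs": {"series": [0, 0, 0.0003, 0, 0, 0.1, 0.2, 0, 0, 0, 0, 0, 0, 0.2, 0, 0, 0, 0, 0, 0, 0.2, 0, 0, 0, 0, 0, 0, 0.65, 0, 0, 0, 0, 0, 0, 0.65, 0, 0, 0, 0, 0, 0, 0.65, 0, 0, 0, 0, 0, 0, 0.65, 0, 0, -0.015, 0, 0, -0.12, 0.65, 0, 0, -0.015, 0, 0, -0.12, 0.65, 0, 0, -0.015, 0, 0, -0.12, 0.65, 0, 0, 0, 0, 0, -0.12, 0.65, 0, 0, 0, 0, 0, -0.12, 0.65, 0, 0, 0, 0, 0, 0, 0.65]}}

```text
t: 27.28
eef_pos: [0.4708, 0.1959, 0.2529]
eef_rot: [0.431, 0.902, -0.0, -0.0]
ft_force: [1.1, -0.3, -0.5]
gripper_width: 0.0611
```

```bash
python3 -c "
from h import *
st('D',.207)"
```

```text
t 27.28 pos [0.4708 0.1959 0.2529] tooly deg 39.0 tilt 0.01 j [-0.82  0.17  0.41  1.85 -0.08  1.14  0.3 ] F [ 1.09 -0.3  -0.52] M [-0.01   0.046 -0.008] w 0.0611
D tool shift [-0.1694  0.0271  0.0459]
```

6 rows of (-.0282, .0045).

{"fn": "apply_moves", "kwargs": {"series": [-0.0282, 0.0045, 0, 0, 0, 0, 0.65, -0.0282, 0.0045, 0, 0, 0, 0, 0.65, -0.0282, 0.0045, 0, 0, 0, 0, 0.65, -0.0282, 0.0045, 0, 0, 0, 0, 0.65, -0.0282, 0.0045, 0, 0, 0, 0, 0.65, -0.0282, 0.0045, 0, 0, 0, 0, 0.65, 0, 0, 0, 0, 0, 0, 0.65, 0, 0, 0, 0, 0, 0, 0.65]}}

```text
t: 27.95
eef_pos: [0.5978, 0.0792, 0.2521]
eef_rot: [0.437, 0.9, -0.001, -0.0]
ft_force: [-0.2, 1.0, -0.4]
gripper_width: 0.0613
```

```bash
python3 -c "
from h import *
feel(2);st('D',.2075)"
```

```text
mz 0.027 +- 0.005  eff7 0.0497 sd 0.0820 F [-0.38  1.4   0.2 ] M [0.001 0.057 0.027] t 28.05
t 28.05 pos [0.597  0.0811 0.2525] tooly deg 38.5 tilt 0.05 j [-0.56  0.37  0.49  1.63 -0.18  1.19  0.64] F [-0.43  1.19  0.08] M [-0.027  0.056  0.021] w 0.0608
D tool shift [-0.0008  0.0012  0.045 ]
```

{"fn": "apply_moves", "kwargs": {"series": [-0.0005, 0.0008, 0.02, 0, 0, 0, 0.65, 0, 0, 0.02, 0, 0, 0, 0.65, 0, 0, 0.005, 0, 0, 0, 0.65, 0, 0, 0, 0, 0, 0, 0.65, 0, 0, 0, 0, 0, 0, 0.65, 0, 0, 0, 0, 0, 0, 0.2, 0, 0, 0, 0, 0, 0, 0.2, 0, 0, 0, 0, 0, 0, 0.2, 0, 0, 0, 0, 0, 0, 0.2, 0, 0, 0, 0, 0, 0, 0.2, 0, 0, 0, 0, 0, 0, 0.2, 0, 0, 0.0002, 0, 0, 0.1, 0.2, 0, 0, 0.0003, 0, 0, 0.1, 0.2, 0, 0, 0.0003, 0, 0, 0.1, 0.2, 0, 0, 0, 0, 0, 0, 0.2]}}

```text
t: 29.3
eef_pos: [0.5987, 0.0807, 0.2075]
eef_rot: [0.567, 0.824, 0.0, 0.0]
ft_force: [-1.9, 0.2, 7.2]
gripper_width: 0.0393
```

```bash
python3 -c "
from h import *
f2(5)"
```

```text
end: eff7 -3.356 mz 0.123
mz 0.090 +- 0.011  eff7 -0.5757 sd 0.6581 F [-0.87  0.49  7.03] M [0.069 0.251 0.09 ] t 29.55
t 29.55 pos [0.5987 0.0807 0.2076] tooly deg 21.4 tilt 0.04 j [-0.6   0.42  0.54  1.68 -0.24  1.11  0.39] F [-0.69  0.63  5.99] M [0.127 0.242 0.055] w 0.0397
```

{"fn": "apply_moves", "kwargs": {"series": [0, 0, 0.0002, 0, 0, 0.1, 0.2, 0, 0, 0, 0, 0, 0, 0.2, 0, 0, 0, 0, 0, 0, 0.65, 0, 0, 0, 0, 0, 0, 0.65, 0, 0, 0, 0, 0, 0, 0.65, 0, 0, 0, 0, 0, 0, 0.65, 0, 0, -0.015, 0, 0, -0.12, 0.65, 0, 0, -0.015, 0, 0, -0.12, 0.65, 0, 0, -0.015, 0, 0, -0.12, 0.65, 0, 0, 0, 0, 0, -0.12, 0.65, 0, 0, 0, 0, 0, 0, 0.65, 0.0187, 0.0156, 0, 0, 0, 0, 0.65, 0.0187, 0.0156, 0, 0, 0, 0, 0.65, 0.0187, 0.0156, 0, 0, 0, 0, 0.65, 0.0187, 0.0156, 0, 0, 0, 0, 0.65, 0.0187, 0.0156, 0, 0, 0, 0, 0.65, 0, 0, 0, 0, 0, 0, 0.65, 0, 0, 0, 0, 0, 0, 0.65]}}

```text
t: 31.05
eef_pos: [0.5909, 0.2033, 0.251]
eef_rot: [0.398, 0.917, -0.0, -0.0]
ft_force: [-0.8, -1.4, 0.3]
gripper_width: 0.061
```

```bash
python3 -c "
from h import *
feel(2);st('A',.206)"
```

```text
mz 0.013 +- 0.001  eff7 -0.1793 sd 0.0458 F [ 0.11 -0.25  0.36] M [-0.046  0.039  0.013] t 31.15
t 31.15 pos [0.5914 0.2012 0.2515] tooly deg 43.0 tilt 0.05 j [-0.7   0.4   0.44  1.57 -0.18  1.21  0.52] F [ 0.32 -0.79  0.47] M [-0.057  0.073  0.012] w 0.061
A tool shift [0.0006 0.0007 0.0455]
```

{"fn": "apply_moves", "kwargs": {"series": [0.0004, 0.0003, 0.02, 0, 0, 0, 0.65, 0, 0, 0.02, 0, 0, 0, 0.65, 0, 0, 0.005, 0, 0, 0, 0.65, 0, 0, 0, 0, 0, 0, 0.65, 0, 0, 0, 0, 0, 0, 0.65, 0, 0, 0, 0, 0, 0, 0.2, 0, 0, 0, 0, 0, 0, 0.2, 0, 0, 0, 0, 0, 0, 0.2, 0, 0, 0, 0, 0, 0, 0.2, 0, 0, 0, 0, 0, 0, 0.2, 0, 0, 0, 0, 0, 0, 0.2, 0, 0, 0.0002, 0, 0, 0.1, 0.2, 0, 0, 0.0003, 0, 0, 0.1, 0.2, 0, 0, 0.0003, 0, 0, 0.1, 0.2, 0, 0, 0, 0, 0, 0, 0.2]}}

```text
t: 32.4
eef_pos: [0.5915, 0.2025, 0.2067]
eef_rot: [0.533, 0.846, 0.0, 0.0]
ft_force: [-2.8, -2.2, 6.4]
gripper_width: 0.0397
```

```bash
python3 -c "
from h import *
f2(4)"
```

```text
end: eff7 -3.378 mz 0.167
mz 0.118 +- 0.017  eff7 -0.7247 sd 0.6824 F [-2.83 -2.18  5.49] M [-0.574  0.624  0.118] t 32.6
t 32.6 pos [0.5914 0.2025 0.2067] tooly deg 25.9 tilt 0.02 j [-0.74  0.45  0.49  1.63 -0.23  1.12  0.26] F [-3.18 -2.97  5.08] M [-0.548  0.612  0.139] w 0.0398
```

{"fn": "apply_moves", "kwargs": {"series": [0, 0, 0.0002, 0, 0, 0.1, 0.2, 0, 0, 0, 0, 0, 0, 0.2, 0, 0, 0, 0, 0, 0, 0.65, 0, 0, 0, 0, 0, 0, 0.65, 0, 0, 0, 0, 0, 0, 0.65, 0, 0, 0, 0, 0, 0, 0.65, 0, 0, -0.015, 0, 0, -0.12, 0.65, 0, 0, -0.015, 0, 0, -0.12, 0.65, 0, 0, -0.015, 0, 0, -0.12, 0.65, 0, 0, 0, 0, 0, -0.12, 0.65, 0, 0, 0, 0, 0, 0, 0.65, -0.0002, -0.0284, 0, 0, 0, 0, 0.65, -0.0002, -0.0284, 0, 0, 0, 0, 0.65, -0.0002, -0.0284, 0, 0, 0, 0, 0.65, -0.0002, -0.0284, 0, 0, 0, 0, 0.65, -0.0002, -0.0284, 0, 0, 0, 0, 0.65, -0.0002, -0.0284, 0, 0, 0, 0, 0.65, 0, 0, 0, 0, 0, 0, 0.65, 0, 0, 0, 0, 0, 0, 0.65]}}

```text
t: 34.18
eef_pos: [0.4771, 0.0752, 0.2509]
eef_rot: [0.363, 0.932, 0.0, -0.0]
ft_force: [-0.3, 0.3, 0.1]
gripper_width: 0.0612
```

```bash
python3 -c "
from h import *
feel(2);st('C',.207)"
```

```text
mz 0.002 +- 0.000  eff7 -0.0385 sd 0.0289 F [ 0.06  0.39 -0.37] M [-0.017  0.028  0.002] t 34.28
t 34.28 pos [0.4779 0.0764 0.2507] tooly deg 47.6 tilt 0.01 j [-0.66  0.12  0.48  1.91 -0.06  1.12  0.67] F [ 0.04  0.32 -0.73] M [-0.017 -0.001  0.001] w 0.0612
C tool shift [-0.0006 -0.0007  0.0437]
```

{"fn": "apply_moves", "kwargs": {"series": [-0.0003, -0.0004, 0.02, 0, 0, 0, 0.65, 0, 0, 0.02, 0, 0, 0, 0.65, 0, 0, 0.0035, 0, 0, 0, 0.65, 0, 0, 0, 0, 0, 0, 0.65, 0, 0, 0, 0, 0, 0, 0.65, 0, 0, 0, 0, 0, 0, 0.2, 0, 0, 0, 0, 0, 0, 0.2, 0, 0, 0, 0, 0, 0, 0.2, 0, 0, 0, 0, 0, 0, 0.2, 0, 0, 0, 0, 0, 0, 0.2, 0, 0, 0, 0, 0, 0, 0.2, 0, 0, 0.0003, 0, 0, 0.1, 0.2, 0, 0, 0.0003, 0, 0, 0.1, 0.2, 0, 0, 0.0003, 0, 0, 0.1, 0.2, 0, 0, 0, 0, 0, 0, 0.2]}}

```text
t: 35.53
eef_pos: [0.478, 0.0755, 0.207]
eef_rot: [0.499, 0.867, 0.0, 0.0]
ft_force: [-1.4, -0.2, 8.8]
gripper_width: 0.0394
```

```bash
python3 -c "
from h import *
f2(4)"
```

```text
end: eff7 -3.623 mz 0.095
mz 0.150 +- 0.008  eff7 -0.7943 sd 0.7277 F [-0.68  0.22  8.38] M [-0.032  0.275  0.15 ] t 35.73
t 35.73 pos [0.478  0.0755 0.2071] tooly deg 30.6 tilt 0.06 j [-0.68  0.17  0.51  1.97 -0.1   1.02  0.41] F [-0.6   0.34  8.65] M [0.01  0.249 0.172] w 0.0392
```

{"fn": "apply_moves", "kwargs": {"series": [0, 0, 0, 0, 0, 0, 0.65, 0, 0, 0, 0, 0, 0, 0.65, 0, 0, 0, 0, 0, 0, 0.65, 0, 0, 0, 0, 0, 0, 0.65, 0, 0, -0.015, 0, 0, -0.12, 0.65, 0, 0, -0.015, 0, 0, -0.12, 0.65, 0, 0, -0.015, 0, 0, -0.12, 0.65, 0, 0, 0, 0, 0, 0, 0.65, 0.0161, 0.018, 0, 0, 0, 0, 0.65, 0.0161, 0.018, 0, 0, 0, 0, 0.65, 0.0161, 0.018, 0, 0, 0, 0, 0.65, 0.0161, 0.018, 0, 0, 0, 0, 0.65, 0.0161, 0.018, 0, 0, 0, 0, 0.65, 0, 0, 0, 0, 0, 0, 0.65, 0, 0, 0, 0, 0, 0, 0.65]}}

```text
t: 36.98
eef_pos: [0.4709, 0.1967, 0.2506]
eef_rot: [0.333, 0.943, -0.0, -0.0]
ft_force: [-0.6, -0.9, -0.1]
gripper_width: 0.0612
```

```bash
python3 -c "
from h import *
feel(2);st('B',.207)"
```

```text
mz 0.037 +- 0.008  eff7 -0.1588 sd 0.0550 F [-0.02 -0.01 -0.19] M [-0.055 -0.016  0.037] t 37.08
t 37.08 pos [0.4713 0.195  0.251 ] tooly deg 51.0 tilt 0.04 j [-0.8   0.17  0.39  1.85 -0.07  1.13  0.51] F [-0.26  0.03  0.14] M [-0.056 -0.017  0.026] w 0.0612
B tool shift [0.0005 0.0003 0.044 ]
```

{"fn": "apply_moves", "kwargs": {"series": [0.0003, 0.0005, 0.02, 0, 0, 0, 0.65, 0, 0, 0.02, 0, 0, 0, 0.65, 0, 0, 0.0035, 0, 0, 0, 0.65, 0, 0, 0, 0, 0, 0, 0.65, 0, 0, 0, 0, 0, 0, 0.65, 0, 0, 0, 0, 0, 0, 0.2, 0, 0, 0, 0, 0, 0, 0.2, 0, 0, 0, 0, 0, 0, 0.2, 0, 0, 0, 0, 0, 0, 0.2, 0, 0, 0, 0, 0, 0, 0.2, 0, 0, 0, 0, 0, 0, 0.2, 0, 0, 0.0003, 0, 0, 0.1, 0.2, 0, 0, 0.0003, 0, 0, 0.1, 0.2, 0, 0, 0.0003, 0, 0, 0.1, 0.2, 0, 0, 0.0003, 0, 0, 0.1, 0.2, 0, 0, 0, 0, 0, 0, 0.2]}}

```text
t: 38.42
eef_pos: [0.4714, 0.1961, 0.2073]
eef_rot: [0.516, 0.856, -0.0, 0.0]
ft_force: [-3.3, -5.5, 8.6]
gripper_width: 0.0397
```

```bash
python3 -c "
from h import *
f2(4)"
```

```text
end: eff7 -3.557 mz 0.134
mz 0.119 +- 0.008  eff7 -0.7507 sd 0.7207 F [-3.73 -4.35  7.65] M [-1.086  0.936  0.119] t 38.62
t 38.62 pos [0.4714 0.1961 0.2073] tooly deg 28.2 tilt 0.02 j [-0.84  0.22  0.44  1.91 -0.11  1.04  0.14] F [-4.22 -3.42  7.36] M [-1.041  0.984  0.137] w 0.0394
```

{"fn": "apply_moves", "kwargs": {"series": [0, 0, 0.0002, 0, 0, 0.1, 0.2, 0, 0, 0, 0, 0, 0, 0.2, 0, 0, 0, 0, 0, 0, 0.65, 0, 0, 0, 0, 0, 0, 0.65, 0, 0, 0, 0, 0, 0, 0.65, 0, 0, 0, 0, 0, 0, 0.65, 0, 0, -0.015, 0, 0, -0.12, 0.65, 0, 0, -0.015, 0, 0, -0.12, 0.65, 0, 0, -0.015, 0, 0, -0.12, 0.65, 0, 0, 0, 0, 0, -0.12, 0.65, 0, 0, 0, 0, 0, 0, 0.65, -0.0286, -0.0011, 0, 0, 0, 0, 0.65, -0.0286, -0.0011, 0, 0, 0, 0, 0.65, -0.0286, -0.0011, 0, 0, 0, 0, 0.65, -0.0286, -0.0011, 0, 0, 0, 0, 0.65, -0.0286, -0.0011, 0, 0, 0, 0, 0.65, -0.0286, -0.0011, 0, 0, 0, 0, 0.65, 0, 0, 0, 0, 0, 0, 0.65, 0, 0, 0, 0, 0, 0, 0.65]}}

```text
t: 40.2
eef_pos: [0.5989, 0.0798, 0.2506]
eef_rot: [0.345, 0.939, -0.001, -0.0]
ft_force: [0.1, 0.7, 0.3]
gripper_width: 0.061
```

```bash
python3 -c "
from h import *
feel(2);st('D',.2065)"
```

```text
mz -0.038 +- 0.011  eff7 0.0455 sd 0.0820 F [-0.72  0.64 -0.28] M [ 0.021  0.008 -0.038] t 40.3
t 40.3 pos [0.5981 0.0817 0.251 ] tooly deg 49.9 tilt 0.06 j [-0.55  0.37  0.48  1.63 -0.18  1.19  0.84] F [-1.02  0.59  0.41] M [ 0.021 -0.022 -0.054] w 0.0608
D tool shift [-0.0006 -0.0002  0.0445]
```

{"fn": "apply_moves", "kwargs": {"series": [-0.0003, -0.0003, 0.02, 0, 0, 0, 0.65, 0, 0, 0.02, 0, 0, 0, 0.65, 0, 0, 0.004, 0, 0, 0, 0.65, 0, 0, 0, 0, 0, 0, 0.65, 0, 0, 0, 0, 0, 0, 0.65, 0, 0, 0, 0, 0, 0, 0.2, 0, 0, 0, 0, 0, 0, 0.2, 0, 0, 0, 0, 0, 0, 0.2, 0, 0, 0, 0, 0, 0, 0.2, 0, 0, 0, 0, 0, 0, 0.2, 0, 0, 0, 0, 0, 0, 0.2, 0, 0, 0.0003, 0, 0, 0.1, 0.2, 0, 0, 0.0003, 0, 0, 0.1, 0.2, 0, 0, 0.0003, 0, 0, 0.1, 0.2, 0, 0, 0, 0, 0, 0, 0.2]}}

```text
t: 41.55
eef_pos: [0.5989, 0.0807, 0.2073]
eef_rot: [0.481, 0.876, 0.0, 0.0]
ft_force: [-2.9, -0.2, 8.9]
gripper_width: 0.0395
```

```bash
python3 -c "
from h import *
f2(4)"
```

```text
end: eff7 -3.417 mz 0.132
mz 0.132 +- 0.008  eff7 -0.7545 sd 0.6847 F [-2.87 -0.05  9.18] M [-0.113  0.715  0.132] t 41.75
t 41.75 pos [0.5989 0.0807 0.2073] tooly deg 32.8 tilt 0.03 j [-0.59  0.42  0.53  1.68 -0.23  1.11  0.58] F [-2.67 -0.39  8.83] M [-0.116  0.697  0.122] w 0.0393
```

{"fn": "apply_moves", "kwargs": {"series": [0, 0, 0, 0, 0, 0.12, 0.2, 0, 0, 0, 0, 0, 0, 0.2, 0, 0, 0, 0, 0, 0, 0.65, 0, 0, 0, 0, 0, 0, 0.65, 0, 0, 0, 0, 0, 0, 0.65, 0, 0, 0, 0, 0, 0, 0.65, 0, 0, -0.015, 0, 0, -0.12, 0.65, 0, 0, -0.015, 0, 0, -0.12, 0.65, 0, 0, -0.015, 0, 0, -0.12, 0.65, 0, 0, 0, 0, 0, -0.12, 0.65, 0, 0, 0, 0, 0, 0, 0.65, 0.0157, 0.0187, 0, 0, 0, 0, 0.65, 0.0157, 0.0187, 0, 0, 0, 0, 0.65, 0.0157, 0.0187, 0, 0, 0, 0, 0.65, 0.0157, 0.0187, 0, 0, 0, 0, 0.65, 0.0157, 0.0187, 0, 0, 0, 0, 0.65, 0, 0, 0, 0, 0, 0, 0.65, 0, 0, 0, 0, 0, 0, 0.65]}}

```text
t: 43.25
eef_pos: [0.5908, 0.2038, 0.2508]
eef_rot: [0.314, 0.949, -0.0, -0.0]
ft_force: [0.8, -0.9, 0.2]
gripper_width: 0.0609
```

```bash
python3 -c "
from h import *
feel(1);st('A',.2055)"
```

```text
mz 0.037 +- 0.000  eff7 -0.2256 sd 0.0000 F [ 0.8  -0.84  0.23] M [-0.032 -0.033  0.037] t 43.3
t 43.3 pos [0.5911 0.2023 0.2511] tooly deg 53.3 tilt 0.06 j [-0.7   0.4   0.43  1.57 -0.17  1.2   0.69] F [ 0.8  -0.84  0.23] M [-0.032 -0.033  0.037] w 0.0611
A tool shift [-0.0005  0.0001  0.0456]
```

{"fn": "apply_moves", "kwargs": {"series": [0, 0, 0.02, 0, 0, 0, 0.65, 0, 0, 0.02, 0, 0, 0, 0.65, 0, 0, 0.0045, 0, 0, 0, 0.65, 0, 0, 0, 0, 0, 0, 0.65, 0, 0, 0, 0, 0, 0, 0.65, 0, 0, 0, 0, 0, 0, 0.2, 0, 0, 0, 0, 0, 0, 0.2, 0, 0, 0, 0, 0, 0, 0.2, 0, 0, 0, 0, 0, 0, 0.2, 0, 0, 0, 0, 0, 0, 0.2, 0, 0, 0, 0, 0, 0, 0.2, 0, 0, 0.0003, 0, 0, 0.1, 0.2, 0, 0, 0.0003, 0, 0, 0.1, 0.2, 0, 0, 0, 0, 0, 0, 0.2]}}

```text
t: 44.47
eef_pos: [0.5913, 0.2022, 0.2073]
eef_rot: [0.41, 0.912, -0.0, 0.0]
ft_force: [-3.8, -3.0, 8.4]
gripper_width: 0.0393
```

```bash
python3 -c "
from h import *
f2(5)"
```

```text
end: eff7 -3.317 mz 0.123
mz 0.108 +- 0.010  eff7 -0.6079 sd 0.6516 F [-4.01 -3.12  6.95] M [-0.866  0.964  0.108] t 44.72
t 44.72 pos [0.5913 0.2021 0.2073] tooly deg 42.0 tilt 0.02 j [-0.72  0.45  0.46  1.62 -0.21  1.12  0.53] F [-3.41 -3.07  6.46] M [-0.817  0.909  0.096] w 0.0395
```

{"fn": "apply_moves", "kwargs": {"series": [0, 0, 0.0002, 0, 0, 0.1, 0.2, 0, 0, 0.0003, 0, 0, 0.1, 0.2, 0, 0, 0, 0, 0, 0, 0.2]}}

```text
t: 44.97
eef_pos: [0.5915, 0.2023, 0.2068]
eef_rot: [0.499, 0.867, 0.0, 0.0]
ft_force: [-3.2, -2.9, 6.8]
gripper_width: 0.0393
```

```bash
python3 -c "
from h import *
f2(4)"
```

```text
end: eff7 -3.360 mz 0.189
mz 0.183 +- 0.013  eff7 -0.7793 sd 0.6741 F [-3.26 -2.8   6.61] M [-0.722  0.708  0.183] t 45.17
t 45.17 pos [0.5915 0.2023 0.2069] tooly deg 30.5 tilt 0.04 j [-0.75  0.45  0.5   1.63 -0.23  1.12  0.35] F [-2.47 -2.96  6.91] M [-0.686  0.749  0.228] w 0.0393
```

{"fn": "apply_moves", "kwargs": {"series": [0, 0, 0.0001, 0, 0, 0.08, 0.2, 0, 0, 0, 0, 0, 0, 0.2, 0, 0, 0, 0, 0, 0, 0.65, 0, 0, 0, 0, 0, 0, 0.65, 0, 0, 0, 0, 0, 0, 0.65, 0, 0, 0, 0, 0, 0, 0.65, 0, 0, -0.015, 0, 0, -0.12, 0.65, 0, 0, -0.015, 0, 0, -0.12, 0.65, 0, 0, -0.015, 0, 0, -0.12, 0.65, 0, 0, 0, 0, 0, -0.12, 0.65, 0, 0, 0, 0, 0, 0, 0.65, 0.0026, -0.0282, 0, 0, 0, 0, 0.65, 0.0026, -0.0282, 0, 0, 0, 0, 0.65, 0.0026, -0.0282, 0, 0, 0, 0, 0.65, 0.0026, -0.0282, 0, 0, 0, 0, 0.65, 0.0026, -0.0282, 0, 0, 0, 0, 0.65, 0.0026, -0.0282, 0, 0, 0, 0, 0.65, 0, 0, 0, 0, 0, 0, 0.65, 0, 0, 0, 0, 0, 0, 0.65]}}

```text
t: 46.75
eef_pos: [0.4774, 0.0753, 0.251]
eef_rot: [0.316, 0.949, 0.0, -0.0]
ft_force: [-0.4, -0.6, -0.6]
gripper_width: 0.0614
```

```bash
python3 -c "
from h import *
feel(1);st('C',.2065)"
```

```text
mz 0.010 +- 0.000  eff7 -0.0173 sd 0.0000 F [ 0.54  1.28 -0.68] M [ 0.01  -0.037  0.01 ] t 46.8
t 46.8 pos [0.478  0.0762 0.251 ] tooly deg 53.3 tilt 0.03 j [-0.67  0.12  0.49  1.91 -0.06  1.12  0.77] F [ 0.54  1.28 -0.68] M [ 0.01  -0.037  0.01 ] w 0.0612
C tool shift [-0.0002 -0.0007  0.0445]
```

{"fn": "apply_moves", "kwargs": {"series": [-0.0001, -0.0005, 0.02, 0, 0, 0, 0.65, 0, 0, 0.02, 0, 0, 0, 0.65, 0, 0, 0.0035, 0, 0, 0, 0.65, 0, 0, 0, 0, 0, 0, 0.65, 0, 0, 0, 0, 0, 0, 0.65, 0, 0, 0, 0, 0, 0, 0.2, 0, 0, 0, 0, 0, 0, 0.2, 0, 0, 0, 0, 0, 0, 0.2, 0, 0, 0, 0, 0, 0, 0.2, 0, 0, 0, 0, 0, 0, 0.2, 0, 0, 0, 0, 0, 0, 0.2, 0, 0, 0.0003, 0, 0, 0.1, 0.2, 0, 0, 0.0003, 0, 0, 0.1, 0.2, 0, 0, 0.0003, 0, 0, 0.1, 0.2, 0, 0, 0, 0, 0, 0, 0.2]}}

```text
t: 48.05
eef_pos: [0.478, 0.0754, 0.2072]
eef_rot: [0.455, 0.89, 0.0, 0.0]
ft_force: [-2.3, -2.2, 9.6]
gripper_width: 0.0395
```

```bash
python3 -c "
from h import *
f2(4)"
```

```text
end: eff7 -3.614 mz 0.133
mz 0.157 +- 0.010  eff7 -0.7855 sd 0.7270 F [-2.91 -2.1   8.98] M [-0.524  0.784  0.157] t 48.25
t 48.25 pos [0.478  0.0754 0.2072] tooly deg 36.3 tilt 0.04 j [-0.69  0.17  0.52  1.97 -0.1   1.02  0.51] F [-3.12 -2.45  8.78] M [-0.469  0.803  0.124] w 0.0394
```

{"fn": "apply_moves", "kwargs": {"series": [0, 0, 0, 0, 0, 0.12, 0.2, 0, 0, 0, 0, 0, 0, 0.2, 0, 0, 0, 0, 0, 0, 0.65, 0, 0, 0, 0, 0, 0, 0.65, 0, 0, 0, 0, 0, 0, 0.65, 0, 0, 0, 0, 0, 0, 0.65, 0, 0, -0.015, 0, 0, -0.12, 0.65, 0, 0, -0.015, 0, 0, -0.12, 0.65, 0, 0, -0.015, 0, 0, -0.12, 0.65, 0, 0, 0, 0, 0, 0, 0.65, 0.0165, 0.0176, 0, 0, 0, 0, 0.65, 0.0165, 0.0176, 0, 0, 0, 0, 0.65, 0.0165, 0.0176, 0, 0, 0, 0, 0.65, 0.0165, 0.0176, 0, 0, 0, 0, 0.65, 0.0165, 0.0176, 0, 0, 0, 0, 0.65, 0, 0, 0, 0, 0, 0, 0.65, 0, 0, 0, 0, 0, 0, 0.65]}}

```text
t: 49.67
eef_pos: [0.4707, 0.1967, 0.2508]
eef_rot: [0.342, 0.94, -0.0, -0.0]
ft_force: [0.4, -0.7, 0.1]
gripper_width: 0.0608
```

```bash
python3 -c "
from h import *
feel(1);st('B',.2065)"
```

```text
mz 0.010 +- 0.000  eff7 -0.1990 sd 0.0000 F [-0.34 -1.01 -0.18] M [-0.069 -0.026  0.01 ] t 49.72
t 49.72 pos [0.471  0.1956 0.251 ] tooly deg 50.0 tilt 0.05 j [-0.82  0.17  0.41  1.85 -0.08  1.13  0.49] F [-0.34 -1.01 -0.18] M [-0.069 -0.026  0.01 ] w 0.061
B tool shift [-0.0002  0.      0.0445]
```

{"fn": "apply_moves", "kwargs": {"series": [-0.0001, 0, 0.02, 0, 0, 0, 0.65, 0, 0, 0.02, 0, 0, 0, 0.65, 0, 0, 0.0035, 0, 0, 0, 0.65, 0, 0, 0, 0, 0, 0, 0.65, 0, 0, 0, 0, 0, 0, 0.65, 0, 0, 0, 0, 0, 0, 0.2, 0, 0, 0, 0, 0, 0, 0.2, 0, 0, 0, 0, 0, 0, 0.2, 0, 0, 0, 0, 0, 0, 0.2, 0, 0, 0, 0, 0, 0, 0.2, 0, 0, 0, 0, 0, 0, 0.2, 0, 0, 0.0003, 0, 0, 0.1, 0.2, 0, 0, 0.0003, 0, 0, 0.1, 0.2, 0, 0, 0.0003, 0, 0, 0.1, 0.2, 0, 0, 0, 0, 0, 0, 0.2]}}

```text
t: 50.97
eef_pos: [0.4714, 0.1958, 0.2079]
eef_rot: [0.481, 0.876, 0.0, 0.0]
ft_force: [-3.5, -2.9, 10.1]
gripper_width: 0.0393
```

```bash
python3 -c "
from h import *
f2(4)"
```

```text
end: eff7 -3.634 mz 0.182
mz 0.201 +- 0.017  eff7 -0.8330 sd 0.7198 F [-3.07 -2.21  9.13] M [-0.676  0.777  0.201] t 51.17
t 51.17 pos [0.4714 0.1958 0.2079] tooly deg 32.8 tilt 0.04 j [-0.84  0.22  0.45  1.91 -0.11  1.04  0.23] F [-2.34 -1.7   8.25] M [-0.685  0.799  0.246] w 0.0394
```

{"fn": "apply_moves", "kwargs": {"series": [0, 0, 0, 0, 0, 0, 0.65, 0, 0, 0, 0, 0, 0, 0.65, 0, 0, 0, 0, 0, 0, 0.65, 0, 0, 0, 0, 0, 0, 0.65, 0, 0, -0.015, 0, 0, -0.12, 0.65, 0, 0, -0.015, 0, 0, -0.12, 0.65, 0, 0, -0.015, 0, 0, -0.12, 0.65, 0, 0, 0, 0, 0, 0, 0.65, -0.0285, -0.0027, 0, 0, 0, 0, 0.65, -0.0285, -0.0027, 0, 0, 0, 0, 0.65, -0.0285, -0.0027, 0, 0, 0, 0, 0.65, -0.0285, -0.0027, 0, 0, 0, 0, 0.65, -0.0285, -0.0027, 0, 0, 0, 0, 0.65, -0.0285, -0.0027, 0, 0, 0, 0, 0.65, 0, 0, 0, 0, 0, 0, 0.65, 0, 0, 0, 0, 0, 0, 0.65]}}

```text
t: 52.5
eef_pos: [0.5993, 0.0796, 0.2511]
eef_rot: [0.316, 0.949, -0.001, -0.0]
ft_force: [0.1, 0.4, 0.5]
gripper_width: 0.0612
```

```bash
python3 -c "
from h import *
feel(1);st('D',.207)"
```

```text
mz 0.039 +- 0.000  eff7 0.1587 sd 0.0000 F [-0.57  0.63 -0.39] M [-0.007 -0.004  0.039] t 52.55
t 52.55 pos [0.5987 0.0809 0.2513] tooly deg 53.3 tilt 0.07 j [-0.56  0.37  0.49  1.63 -0.18  1.19  0.9 ] F [-0.57  0.63 -0.39] M [-0.007 -0.004  0.039] w 0.0608
D tool shift [0.0004 0.0001 0.0443]
```

{"fn": "apply_moves", "kwargs": {"series": [0, 0, 0.02, 0, 0, 0, 0.65, 0, 0, 0.02, 0, 0, 0, 0.65, 0, 0, 0.0035, 0, 0, 0, 0.65, 0, 0, 0, 0, 0, 0, 0.65, 0, 0, 0, 0, 0, 0, 0.65, 0, 0, 0, 0, 0, 0, 0.2, 0, 0, 0, 0, 0, 0, 0.2, 0, 0, 0, 0, 0, 0, 0.2, 0, 0, 0, 0, 0, 0, 0.2, 0, 0, 0, 0, 0, 0, 0.2, 0, 0, 0, 0, 0, 0, 0.2, 0, 0, 0.0003, 0, 0, 0.1, 0.2, 0, 0, 0.0003, 0, 0, 0.1, 0.2, 0, 0, 0, 0, 0, 0, 0.2]}}

```text
t: 53.72
eef_pos: [0.599, 0.0808, 0.2088]
eef_rot: [0.41, 0.912, 0.0, 0.0]
ft_force: [-6.1, -2.1, 10.4]
gripper_width: 0.0392
```

```bash
python3 -c "
from h import *
f2(4)"
```

```text
end: eff7 -3.378 mz 0.181
mz 0.168 +- 0.016  eff7 -0.7823 sd 0.6788 F [-5.51 -2.01  9.95] M [-0.514  1.213  0.168] t 53.92
t 53.92 pos [0.599  0.0808 0.2088] tooly deg 42.0 tilt 0.02 j [-0.58  0.41  0.52  1.68 -0.22  1.11  0.74] F [-4.78 -1.59  9.64] M [-0.53   1.178  0.161] w 0.0391
```

{"fn": "apply_moves", "kwargs": {"series": [0, 0, 0, 0, 0, 0.1, 0.2, 0, 0, 0, 0, 0, 0, 0.2, 0, 0, 0, 0, 0, 0, 0.65, 0, 0, 0, 0, 0, 0, 0.65, 0, 0, 0, 0, 0, 0, 0.65, 0, 0, 0, 0, 0, 0, 0.65, 0, 0, -0.015, 0, 0, -0.12, 0.65, 0, 0, -0.015, 0, 0, -0.12, 0.65, 0, 0, -0.015, 0, 0, -0.12, 0.65, 0, 0, 0, 0, 0, 0, 0.65, 0.0146, 0.0196, 0, 0, 0, 0, 0.65, 0.0146, 0.0196, 0, 0, 0, 0, 0.65, 0.0146, 0.0196, 0, 0, 0, 0, 0.65, 0.0146, 0.0196, 0, 0, 0, 0, 0.65, 0.0146, 0.0196, 0, 0, 0, 0, 0.65, 0, 0, 0, 0, 0, 0, 0.65, 0, 0, 0, 0, 0, 0, 0.65]}}

```text
t: 55.33
eef_pos: [0.5908, 0.2042, 0.2522]
eef_rot: [0.285, 0.959, -0.0, -0.0]
ft_force: [0.4, -0.4, -0.4]
gripper_width: 0.0613
```

```bash
python3 -c "
from h import *
st('A',.207)
from station import robot
p=robot.snapshot('side');W=world(p)
cen=np.array([.5345,.1383])
d=np.hypot(W[...,0]-cen[0],W[...,1]-cen[1]);m=(d<.078)&(abs(W[...,2]-.178)<.006)&(p['range_z']>0)
A=np.c_[W[m][:,:2]-cen,np.ones(m.sum())];r=np.linalg.lstsq(A,W[m][:,2],rcond=None)[0];print(m.sum(),r,np.degrees(np.hypot(*r[:2])))
q=dict(np.load('side0.npz'));W=world(q);m=(d<.078)&(abs(W[...,2]-.178)<.006)&(q['range_z']>0)
A=np.c_[W[m][:,:2]-cen,np.ones(m.sum())];r=np.linalg.lstsq(A,W[m][:,2],rcond=None)[0];print(m.sum(),r,np.degrees(np.hypot(*r[:2])))
"
```

```text
t 55.33 pos [0.5908 0.2042 0.2522] tooly deg 56.9 tilt 0.06 j [-0.7   0.4   0.43  1.57 -0.18  1.21  0.75] F [ 0.44 -0.45 -0.44] M [-0.053  0.025 -0.026] w 0.0613
A tool shift [-0.0018 -0.0015  0.0452]
913 [2.75900618e-03 8.02481796e-05 1.77920912e-01] 0.15814626255849146
843 [-0.00140844  0.00041282  0.17995433] 0.08409268347899718
```

The depth map shows the lid 2.0 mm lower than at the start, so it is home, and nearly level. Recheck A and C for evenness.

{"fn": "apply_moves", "kwargs": {"series": [-0.0003, 0, 0.02, 0, 0, 0, 0.65, 0, 0, 0.02, 0, 0, 0, 0.65, 0, 0, 0.0045, 0, 0, 0, 0.65, 0, 0, 0, 0, 0, 0, 0.65, 0, 0, 0, 0, 0, 0, 0.65, 0, 0, 0, 0, 0, 0, 0.2, 0, 0, 0, 0, 0, 0, 0.2, 0, 0, 0, 0, 0, 0, 0.2, 0, 0, 0, 0, 0, 0, 0.2, 0, 0, 0, 0, 0, 0, 0.2, 0, 0, 0, 0, 0, 0, 0.2, 0, 0, 0, 0, 0, 0.1, 0.2, 0, 0, 0.0002, 0, 0, 0.08, 0.2, 0, 0, 0, 0, 0, 0, 0.2]}}

```text
t: 56.55
eef_pos: [0.5914, 0.202, 0.2089]
eef_rot: [0.373, 0.928, -0.0, -0.0]
ft_force: [-5.0, -4.8, 5.9]
gripper_width: 0.0391
```

```bash
python3 -c "
from h import *
f2(4)"
```

```text
end: eff7 -2.930 mz 0.237
mz 0.236 +- 0.005  eff7 -0.7187 sd 0.5576 F [-4.99 -5.13  6.91] M [-1.308  1.253  0.236] t 56.75
t 56.75 pos [0.5914 0.2019 0.2089] tooly deg 46.6 tilt 0.06 j [-0.72  0.44  0.46  1.62 -0.21  1.13  0.61] F [-4.81 -5.3   6.73] M [-1.287  1.25   0.245] w 0.0396
```

{"fn": "apply_moves", "kwargs": {"series": [0, 0, 0, 0, 0, 0, 0.65, 0, 0, 0, 0, 0, 0, 0.65, 0, 0, 0, 0, 0, 0, 0.65, 0, 0, 0, 0, 0, 0, 0.65, 0, 0, -0.0225, 0, 0, 0, 0.65, 0, 0, -0.0225, 0, 0, 0, 0.65, 0, 0, 0, 0, 0, 0, 0.65, -0.0007, -0.0283, 0, 0, 0, 0, 0.65, -0.0007, -0.0283, 0, 0, 0, 0, 0.65, -0.0007, -0.0283, 0, 0, 0, 0, 0.65, -0.0007, -0.0283, 0, 0, 0, 0, 0.65, -0.0007, -0.0283, 0, 0, 0, 0, 0.65, -0.0007, -0.0283, 0, 0, 0, 0, 0.65, 0, 0, 0, 0, 0, 0, 0.65, 0, 0, 0, 0, 0, 0, 0.65]}}

```text
t: 58.0
eef_pos: [0.4776, 0.0761, 0.2538]
eef_rot: [0.37, 0.929, 0.001, 0.0]
ft_force: [-0.2, 1.6, 0.5]
gripper_width: 0.061
```

```bash
python3 -c "
from h import *
st('C',.2075)"
```

```text
t 58.0 pos [0.4776 0.0761 0.2538] tooly deg 46.5 tilt 0.08 j [-0.71  0.12  0.53  1.91 -0.07  1.13  0.66] F [-0.17  1.63  0.53] M [-0.02  -0.023  0.003] w 0.061
C tool shift [-0.0006 -0.0003  0.0463]
```

{"fn": "apply_moves", "kwargs": {"series": [-0.0003, -0.0005, 0.02, 0, 0, 0, 0.65, 0, 0, 0.02, 0, 0, 0, 0.65, 0, 0, 0.0055, 0, 0, 0, 0.65, 0, 0, 0, 0, 0, 0, 0.65, 0, 0, 0, 0, 0, 0, 0.2, 0, 0, 0, 0, 0, 0, 0.2, 0, 0, 0, 0, 0, 0, 0.2, 0, 0, 0, 0, 0, 0, 0.2, 0, 0, 0, 0, 0, 0, 0.2, 0, 0, 0, 0, 0, 0, 0.2, 0, 0, 0, 0, 0, 0.1, 0.2, 0, 0, 0.0002, 0, 0, 0.06, 0.2, 0, 0, 0, 0, 0, 0, 0.2]}}

```text
t: 59.08
eef_pos: [0.4778, 0.0757, 0.2083]
eef_rot: [0.445, 0.896, 0.0, 0.0]
ft_force: [-3.2, -3.7, 7.6]
gripper_width: 0.0394
```

```bash
python3 -c "
from h import *
f2(4)"
```

```text
end: eff7 -2.549 mz 0.261
mz 0.214 +- 0.008  eff7 -0.6156 sd 0.4643 F [-3.85 -3.38  6.79] M [-0.807  0.982  0.214] t 59.28
t 59.28 pos [0.4778 0.0757 0.2084] tooly deg 37.4 tilt 0.01 j [-0.71  0.17  0.55  1.97 -0.11  1.03  0.54] F [-4.74 -2.97  6.62] M [-0.746  1.013  0.2  ] w 0.0396
```

{"fn": "apply_moves", "kwargs": {"series": [0, 0, 0, 0, 0, 0, 0.65, 0, 0, 0, 0, 0, 0, 0.65, 0, 0, 0, 0, 0, 0, 0.65, 0, 0, 0, 0, 0, 0, 0.65, 0, 0, -0.0225, 0, 0, 0, 0.65, 0, 0, -0.0225, 0, 0, 0, 0.65, 0, 0, 0, 0, 0, 0, 0.65, 0.0199, 0.0136, 0, 0, 0, 0, 0.65, 0.0199, 0.0136, 0, 0, 0, 0, 0.65, 0.0199, 0.0136, 0, 0, 0, 0, 0.65, 0.0199, 0.0136, 0, 0, 0, 0, 0.65, 0.0199, 0.0136, 0, 0, 0, 0, 0.65, 0, 0, 0, 0, 0, 0, 0.65, 0, 0, 0, 0, 0, 0, 0.65]}}

```text
t: 60.45
eef_pos: [0.4711, 0.1973, 0.2522]
eef_rot: [0.442, 0.897, -0.0, -0.0]
ft_force: [0.3, -0.6, 0.2]
gripper_width: 0.0607
```

```bash
python3 -c "
from h import *
st('B',.208)"
```

```text
t 60.45 pos [0.4711 0.1973 0.2522] tooly deg 37.5 tilt 0.03 j [-0.87  0.18  0.46  1.85 -0.09  1.14  0.28] F [ 0.27 -0.55  0.17] M [-0.077  0.001  0.008] w 0.0607
B tool shift [-0.0014 -0.001   0.0442]
```

{"fn": "apply_moves", "kwargs": {"series": [0, 0, 0.02, 0, 0, 0, 0.65, 0, 0, 0.02, 0, 0, 0, 0.65, 0, 0, 0.004, 0, 0, 0, 0.65, 0, 0, 0, 0, 0, 0, 0.65, 0, 0, 0, 0, 0, 0, 0.2, 0, 0, 0, 0, 0, 0, 0.2, 0, 0, 0, 0, 0, 0, 0.2, 0, 0, 0, 0, 0, 0, 0.2, 0, 0, 0, 0, 0, 0, 0.2, 0, 0, 0, 0, 0, 0, 0.2, 0, 0, 0.0001, 0, 0, 0.12, 0.2, 0, 0, 0, 0, 0, 0, 0.2]}}

```text
t: 61.45
eef_pos: [0.4713, 0.1961, 0.2093]
eef_rot: [0.499, 0.866, 0.0, -0.0]
ft_force: [-4.5, -3.8, 7.8]
gripper_width: 0.0394
```

```bash
python3 -c "
from h import *
f2(4)"
```

```text
end: eff7 -3.424 mz 0.263
mz 0.220 +- 0.010  eff7 -0.9134 sd 0.7871 F [-4.36 -3.81  7.46] M [-0.89   1.084  0.22 ] t 61.65
t 61.65 pos [0.4713 0.1961 0.2093] tooly deg 30.5 tilt 0.0 j [-0.87  0.22  0.48  1.9  -0.12  1.04  0.19] F [-3.88 -4.29  6.96] M [-0.844  1.076  0.194] w 0.0396
```

B is at about 17.6 N. D was at 13.4 N before its final 0.1 rad, so about 16 N. Release, lift clear, take a final look and hand in.

{"fn": "apply_moves", "kwargs": {"series": [0, 0, 0, 0, 0, 0, 0.7, 0, 0, 0, 0, 0, 0, 0.7, 0, 0, 0, 0, 0, 0, 0.7, 0, 0, 0, 0, 0, 0, 0.7, 0, 0, 0, 0, 0, 0, 0.7, 0, 0, -0.02, 0, 0, 0, 0.7, 0, 0, -0.03, 0, 0, 0, 0.7, 0, 0, -0.03, 0, 0, 0, 0.7, 0, 0, -0.03, 0, 0, 0, 0.7, 0, 0, 0, 0, 0, 0, 0.7, 0, 0, 0, 0, 0, 0, 0.7]}}

```text
t: 62.57
eef_pos: [0.4719, 0.1966, 0.3197]
eef_rot: [0.496, 0.868, 0.001, 0.001]
ft_force: [-0.1, 0.1, -1.0]
gripper_width: 0.0657
```

```bash
python3 -c "
from h import *
st()
from station import robot
cen=np.array([.5345,.1383])
for q in (robot.snapshot('side'),dict(np.load('side0.npz'))):
    W=world(q);d=np.hypot(W[...,0]-cen[0],W[...,1]-cen[1])
    m=(d<.078)&(abs(W[...,2]-.178)<.006)&(q['range_z']>0)
    A=np.c_[W[m][:,:2]-cen,np.ones(m.sum())];z=W[m][:,2]
    for i in range(4):
        r=np.linalg.lstsq(A,z,rcond=None)[0];k=abs(A@r-z)<.0015;A=A[k];z=z[k]
    print(len(z),r.round(4),np.degrees(np.hypot(*r[:2])))
    if 'pic' not in globals(): pic=1;cv2.imwrite('pics/s9.png',cv2.resize(q['color'][150:300,180:340],None,fx=4,fy=4,interpolation=2)[:,:,::-1])
"
```

```text
t 62.57 pos [0.4719 0.1966 0.3197] tooly deg 30.5 tilt 0.15 j [-0.89  0.12  0.49  1.76 -0.06  1.28  0.14] F [-0.1   0.1  -0.97] M [-0.115  0.045  0.05 ] w 0.0657
421 [ 1.000e-04 -8.000e-04  1.779e-01] 0.0473556273841486
425 [0.0002 0.0005 0.18  ] 0.03203898813981755
```

View pics/s9.png

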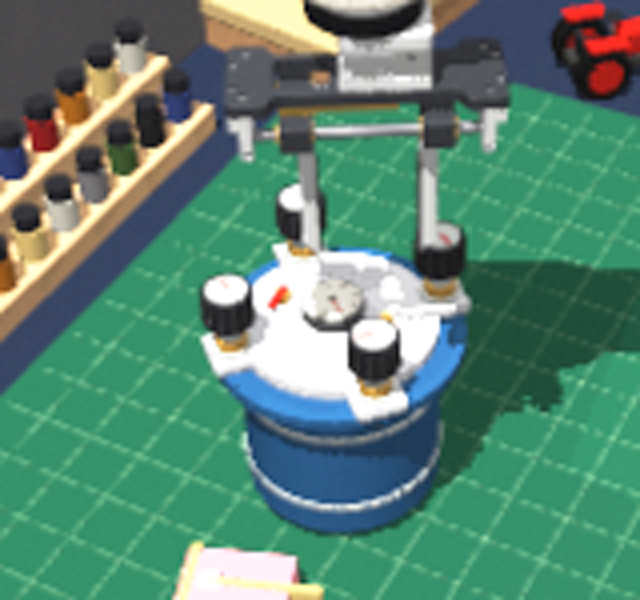

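The lid sits flush (2.1 mm lower than at the start, tilt about 0.05°) and the hand is clear above the pot. The mould at (240,580) in the crop has not moved. Handing in.

```bash
python3 -c "
from station import robot
print(robot.close_job())"
```

```text
the job is handed in; nothing more can be done
None
```

I clamped the lid down crosswise (A–C, then B–D). That was one light nip-up round by feel, three tightening rounds, and a last touch-up of three knobs. I handed in at about 62.6 s, with the hand clear of everything.

- **Clamping forces:** The last still-hand torques were A 0.236, C 0.214 and B 0.220 N m, or about 19, 17 and 17.5 N. D read 0.168 N m (about 13.4 N) before its final 0.1 rad. I put it at about 16 N but did not feel it again.
- **Lid position:** In the depth images the lid is 2.1 mm lower than at the start, so it is home on the flange. Its tilt is about 0.05°.
- **Nipping:** In the first round, tightening B and D eased A, and later B, back to almost slack. All four probably bore on the lid together only during the second round. I couldn't measure all four at once, so this comes from reading each knob in turn.
- **Other disagreements:** Single torque readings are noisy (about ±0.025 N m), so I averaged several each time. Joint 7's effort turned out to be no use for feeling the load. One travel move fell 7 mm short at A and was corrected before the hand went down.

I never came near the other things on the bench, and the mould was in place in the final picture. I did not check the others one by one.

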